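# Rehang the control box door

### The arm

A 7-joint arm with a two-finger parallel gripper is mounted at the origin on the work surface. World frame = base frame: x ahead of the robot, y to its left, z up, the work surface at z = 0. Lengths are in m, angles in degrees, forces in N, time in s.
With the tool pointing down it reaches from about 0.425 to 0.875 m from the base axis. Payload 4.7 kg.
Tool frame: the origin (TCP) lies on the centre line of the jaws, within the pads' length; the fingertips stand 25 mm ahead of it and the grasp point (between the pads) lies 6 mm ahead of it; z points along the fingers, y is the direction in which the jaws open and shut (so a half turn about z gives the same grasp; the last joint's range is limited). The gripper opens to 87 mm and grips with 3 to 60 N. Pads are 19 mm wide; open, the fingers measure 117 mm over their backs; the gripper's body (75 mm by 190 mm) begins 51 mm behind the grasp point.
Start: joints at [-64.624, 18.392, -4.016, 83.108, 1.295, 78.541, -3.26], TCP at [0.27, 0.591, 0.248] pointing down, gripper open.
Joint ranges: [-163.93, 163.93], [-17.29, 119.83], [-79.2, 71.16], [3.27, 140.29], [-89.18, 269.18], [5.43, 117.66], [-154.24, 154.24]. Speed limits (degrees/s): [147.25, 147.25, 180, 180, 180, 180, 180].

### API

Orientations are given as [roll, pitch, yaw] about the fixed x, y, z axes, in that order (R = Rz(yaw) Ry(pitch) Rx(roll)).
In Python, from cell import env gives the robot as it stands.
- The arm moves only by the shell command python3 -m creep 'ROWS' [OPENING] [FORCE]. ROWS is JSON, a list of rows, each an object of numbers: "tx", "ty", "tz": the shift along the tool's x, y, z in m; "rx", "ry", "rz": the turn, a rotation vector about the tool's x, y, z in degrees. In form: [{"tx": .., "ty": .., "tz": .., "rx": .., "ry": .., "rz": ..}, ...]. A call has 1 to 20 rows; each row shifts and turns the commanded pose from where the row before left it, along the tool's axes as they then stand; what a row does not reach is not made up. A row lasts 1/8 s, in which the tool goes at most 62.5 mm and 10.7 degrees, less where a joint would pass 70% of its speed; a pose out of reach is approached as far as the arm can. A call is refused whole if a number of a shift passes 0.0625 or a number of a turn 10.7, either way. A call with a gripper value outside its range is refused whole. OPENING is the finger opening in m, from 0 to 0.087, set as the call begins (- or left out, the last holds). The fingers move at their own pace and stop on an object; FORCE is the grip in N (left out, the last holds). Time passes only in rows, so rows that do not move let the fingers close. It gives the time, the measured TCP pose, the force and the opening at its end, in the units of the state.
- env.get_obs(): the state, without advancing time (a new reading comes with each control period).
- env.read_camera(name): name is "side" or "top"; returns a dict with "pixels" (384x512x3 uint8, red, green, blue), "intrinsics" (3x3 intrinsics, pixels), "D" ([k1, k2, p1, p2, k3] as OpenCV has them; the pictures are not rectified), "R" (3x3) and "t" (3): a world point X has camera coordinates R X + t. Camera axes: x right, y down, z forward; pixel columns grow to the right and rows downward; lengths in m; the calibration is good to about 2 mm. A picture is of the moment at which its call begins. There is no depth.
- env.sign_off(): hands the job in, once; it reports no verdict.
The state is a dict: "time_s": time; "qpos": joint angles; "joint_velocities": joint speeds; "effort": joint torques, N m; "tool_pos": TCP position; "tool_rot": TCP orientation; "force": force on the tool from outside, world axes, zero at the start; "wrist_torque": the same for the moment, N m; "grip_width": finger opening in m.
Only numpy, scipy, OpenCV 4.12 (cv2) and the standard library are available. Lean on these libraries where they do the work, as an engineer would, in place of code of your own. Each camera call takes 0.05 s, during which the arm holds its last target.

### The job

Hang the loose door, which stands in the slotted plywood stand, back on the control box: with the door standing well open, lower both of its knuckles together right down onto the two upright hinge pins and let go, then push the door fully shut. Let it down under control without dropping or slamming it, and leave the other things on the bench where they are.

Things in the scene. Friction and masses are not known exactly. Their poses are not given: they have to be found in the camera images.
- control_box: Open-fronted grey sheet-steel electronics box bolted to the bench (immovable): 206 mm wide (its y), 150 deep (its x), top at 225 mm. Origin on the bench under the middle of its front face; x points from the front face into the box, y along the front towards the hinge side, z up. Two hinge brackets with upright pins stand on the front face, their common axis at x -16, y +93 mm.
- lip (a point): Centre of the opening, in the plane of the seal on the lip round it: 9 mm in front of the front face, 118 mm above the bench. The lip spans box y -81 to +67, z 36 to 200 mm. The shut door lies 1 mm in front of it. Axes as the control box.
- pin_low (a point): Centre of the foot of the lower hinge pin, on its bracket's flat top, where the knuckle comes to rest; 55 mm above the bench. The pin is 10 mm across and 30 mm tall, its top 8 mm tapering to 4 mm across; the bracket is 14 mm thick and 22 mm across. Axes as the control box.
- pin_high (a point): The same for the upper pin, 100 mm straight above pin_low; same pin and bracket. The lower knuckle cannot pass down through the upper bracket: the door comes in from the side with its knuckles over 30 mm above their seats, then goes down. Axes as the control box.
- door: Loose grey steel door, 0.3 to 0.6 kg: leaf 12 mm thick (its x), 165 wide (y), 180 tall (z). Origin at the middle of the leaf's underside; x from front to back, y towards the knuckles, z up. Starts upright in the stand, underside 12 mm above the bench; hung, 28 mm. Shut, its axes are parallel to the control box's; opening turns it clockwise seen from above. Mass centre near y +4, z 90 mm.
- knuckle_low (a point): Centre of the bore at the bottom face of the door's lower knuckle: door x 0, y +96.5, z +27 mm. The steel knuckles are 22 mm across, 24 mm tall, bore 12.5 mm, and turn easily on the pins. Axes as the door.
- knuckle_high (a point): Centre of the bore at the bottom face of the door's upper knuckle: door x 0, y +96.5, z +127 mm. Axes as the door.
- free_edge (a point): Middle of the door's edge away from the hinge: door x 0, y -82.5, z +90 mm.
- knob (a point): Outer end of the door's round pull knob, 20 mm across, which sticks out 18 mm from the door's front (-x) face: door x -24, y -66, z +90 mm. Axes as the door.
- stand: Plywood panel stand fixed on the bench, 130 (x) by 150 (y) by 34 mm tall, origin under its middle. Two slots 15 mm wide and 22 mm deep run along its y, at x -30 mm (holds the door) and x +35 mm (holds the plywood blank). It does not move.
- ply_blank: Bystander: plywood blank 12 by 140 by 85 mm upright in the stand's other slot, its top 97 mm above the bench; origin under its middle, y along its length.
- hammer: Bystander: hammer lying on the bench, 260 mm long.
- screwdriver: Bystander: screwdriver lying on the bench, about 200 mm long, under 35 mm high.
- wrench: Bystander: spanner lying flat on the bench, 180 mm long.
- steel_bar: Bystander: square steel bar 220 by 14 by 14 mm lying on the bench.
- grease_tin: Bystander: round flat tin 80 mm across, 24 mm high.
- tape_roll: Bystander: white roll 90 mm across, 30 mm high, lying flat.
- socket_a: Bystander: steel socket 30 mm across, 45 mm tall, standing.
- socket_b: Bystander: steel socket 30 mm across, 45 mm tall, standing.
Mind the look-alikes: they are no part of the job. There is more than one size of the door; the one meant has the size given above.

How it is judged (in metres and radians):
On the way:
1. the door hangs well open (more than 20 degrees) with both knuckles fully down on their pins, let go (distance between knuckle_low and pin_low below 0.005 m and distance between knuckle_high and pin_high below 0.005 m and angle between the y axis of door and the y axis of control_box, either way round above 0.35 rad and contact force between the fingers and door below 0.1 N), for 0.2 s.
At the end, for the whole second after the job is handed in: Both knuckles are fully down on their pins (each within 5 mm of its seat), the door is shut (within 0.05 rad, about 9 mm at the free edge) and at rest (distance between knuckle_low and pin_low below 0.005 m and distance between knuckle_high and pin_high below 0.005 m and angle between the y axis of door and the y axis of control_box, either way round below 0.05 rad and linear speed of door below 0.02 m/s and angular speed of door below 0.08 rad/s); the robot touches nothing.
It fails at once if the door drops or slams: it moves faster than 0.4 m/s while the fingers are not touching it (linear speed of door above 0.4 m/s and contact force between the fingers and door below 0.05 N).
It fails at once if another thing on the bench is moved more than 30 mm (distance of any of ply_blank, hammer, screwdriver, wrench, steel_bar, grease_tin, tape_roll, socket_a, socket_b from where it was at the start of the episode above 0.03 m).
It also fails if it takes over 54 s, if anything falls off the work surface, if the arm or the gripper's body presses on something with over 40 N, if the wrist force passes 120 N, or if a joint passes its speed limit or range.

## Working session

There is one attempt and no reset: what is moved stays moved. The work goes in short steps, Python scripts to look and compute and a shell command to move; the robot and the scene stay as the last step left them, time stands still between calls to the robot, and variables do not carry over. Pictures are saved under pics/ and viewed, and the job is handed in when it is done.

```bash
ls; mkdir -p pics; python3 - <<'E'
from cell import env
import cv2
o=env.get_obs(); print(o)
for n in ("side","top"):
    c=env.read_camera(n); cv2.imwrite(f"pics/{n}0.png",c["pixels"][:,:,::-1])
    print(n,c["intrinsics"],c["D"],c["R"],c["t"])
E
```

```text
pics
{'time_s': 0.0, 'qpos': array([-64.62335423,  18.43827414,  -4.01622863,  83.17801602,
         1.29318412,  78.53971328,  -3.2589123 ]), 'joint_velocities': array([-0.00087197, -0.06763271, -0.16544978,  0.0385158 , -0.01847546,
        0.02488052, -0.01753954]), 'effort': array([-5.30077068e-04, -4.91278625e+01, -4.04010219e-01, -3.12536681e+01,
       -6.37335679e-02,  4.35391255e-02,  1.71747201e-04]), 'tool_pos': array([0.27006993, 0.59066021, 0.24644317]), 'tool_rot': array([-1.79889145e+02,  3.87759470e-03,  1.55434563e+02]), 'force': array([-0.29222499, -0.48665164,  0.05099371]), 'wrist_torque': array([-0.03294608, -0.01401899,  0.00463407]), 'grip_width': 0.08711131886716872}
side [[440.05886447   0.         258.63634626]
 [  0.         440.05886447 188.68913652]
 [  0.           0.           1.        ]] [-0.16068364  0.          0.          0.          0.        ] [[ 0.87215757 -0.4888642  -0.0187873 ]
 [-0.37364119 -0.64082159 -0.67062653]
 [ 0.315806    0.59191172 -0.74155721]] [-0.4772796   0.22792229  1.39061504]
top [[354.72026682   0.         260.15840595]
 [  0.         354.72026682 187.08437627]
 [  0.           0.           1.        ]] [-0.10978152  0.          0.          0.          0.        ] [[ 0.0739545  -0.99725773  0.00278561]
 [-0.97009223 -0.07258697 -0.23162945]
 [ 0.23119646  0.01442774 -0.9728001 ]] [-0.11619883  0.54121027  1.04454864]
```

View pics/side0.png

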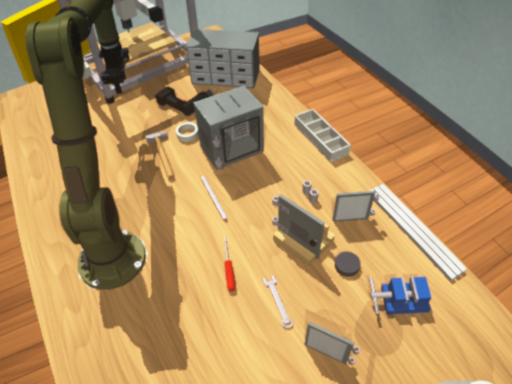

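View pics/top0.png

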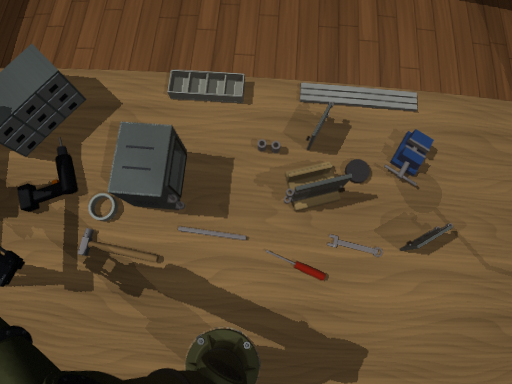

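```bash
python3 - <<'E'
import cv2
t=cv2.imread("pics/top0.png"); s=cv2.imread("pics/side0.png")
def crop(im,x0,y0,x1,y1,f,n):
    cv2.imwrite(n,cv2.resize(im[y0:y1,x0:x1],None,fx=f,fy=f,interpolation=cv2.INTER_CUBIC))
crop(t,100,110,230,220,6,"pics/tbox.png")
crop(t,270,140,390,220,6,"pics/tdoor.png")
crop(s,180,75,290,175,6,"pics/sbox.png")
crop(s,255,180,355,270,6,"pics/sdoor.png")
E
```

```text
(no output)
```

View pics/tbox.png

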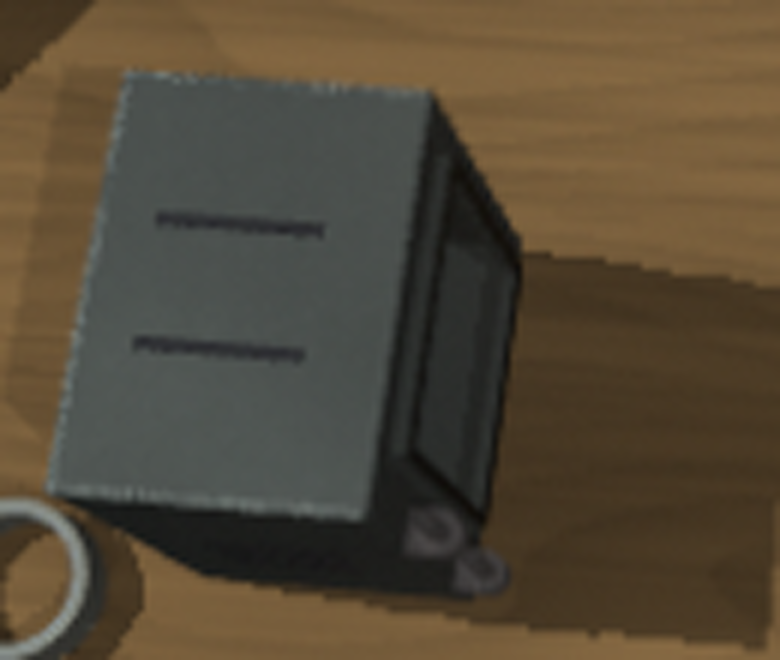

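View pics/tdoor.png

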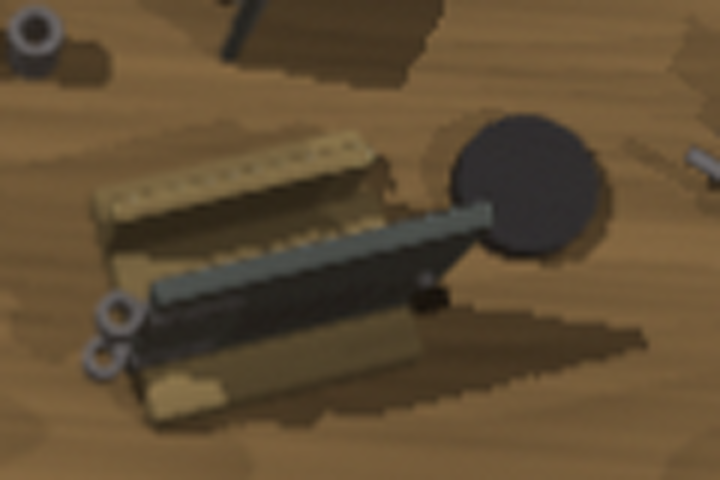

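View pics/sbox.png

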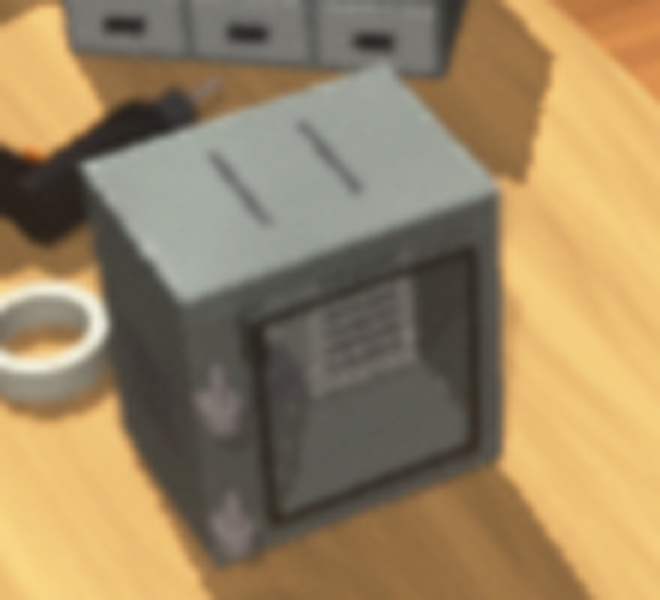

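View pics/sdoor.png

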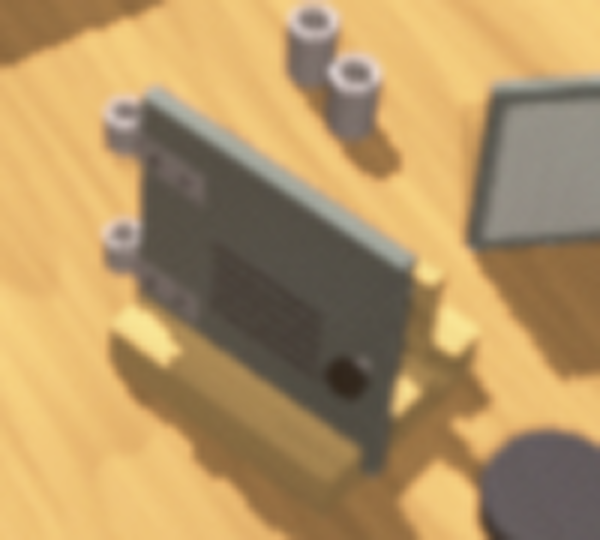

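```bash
cat > h.py <<'E'
import numpy as np, cv2
from scipy.optimize import least_squares
CAM={
"side":dict(K=np.array([[440.05886447,0,258.63634626],[0,440.05886447,188.68913652],[0,0,1]]),D=np.array([-0.16068364,0,0,0,0]),
R=np.array([[0.87215757,-0.4888642,-0.0187873],[-0.37364119,-0.64082159,-0.67062653],[0.315806,0.59191172,-0.74155721]]),t=np.array([-0.4772796,0.22792229,1.39061504])),
"top":dict(K=np.array([[354.72026682,0,260.15840595],[0,354.72026682,187.08437627],[0,0,1]]),D=np.array([-0.10978152,0,0,0,0]),
R=np.array([[0.0739545,-0.99725773,0.00278561],[-0.97009223,-0.07258697,-0.23162945],[0.23119646,0.01442774,-0.9728001]]),t=np.array([-0.11619883,0.54121027,1.04454864]))}
def proj(n,X):
    c=CAM[n]; r,_=cv2.Rodrigues(c["R"]); 
    return cv2.projectPoints(np.asarray(X,float).reshape(-1,1,3),r,c["t"],c["K"],c["D"])[0].reshape(-1,2)
def place(p,L):  # p = x,y,z,yaw(deg)
    a=np.radians(p[3]); c,s=np.cos(a),np.sin(a); L=np.asarray(L,float)/1000
    return L@np.array([[c,s,0],[-s,c,0],[0,0,1]])+np.array(p[:3])
def fit(obs,p0,free=(0,1,3)):
    # obs: list (cam, local mm, pixel)
    p0=np.array(p0,float); f=list(free)
    def full(v): p=p0.copy(); p[f]=v; return p
    def res(v):
        p=full(v); return np.concatenate([(proj(n,place(p,[L]))[0]-np.array(u)) for n,L,u in obs])
    sc=[0.01 if i<3 else 1. for i in f]
    r=least_squares(res,p0[f],x_scale=sc,loss="soft_l1",f_scale=1.)
    p=full(r.x); return p,res(r.x).reshape(-1,2)
def cr(o,f,u): return (o[0]+(u[0]+.5)/f-.5,o[1]+(u[1]+.5)/f-.5)
def grab(n,name,box=None,f=1):
    from cell import env
    im=env.read_camera(n)["pixels"][:,:,::-1].copy()
    if box: x0,y0,x1,y1=box; im=cv2.resize(im[y0:y1,x0:x1],None,fx=f,fy=f,interpolation=cv2.INTER_CUBIC)
    cv2.imwrite("pics/"+name,im); return im
E
python3 - <<'E'
from h import *
T=(100,110);S=(180,75)
B=[("top",[150,-103,225],cr(T,6,(126,72))),("top",[0,-103,225],cr(T,6,(432,93))),("top",[0,103,225],cr(T,6,(367,520))),("top",[150,103,225],cr(T,6,(48,490))),
("side",[0,103,225],cr(S,6,(190,303))),("side",[0,-103,225],cr(S,6,(497,192))),("side",[150,-103,225],cr(S,6,(385,65))),("side",[150,103,225],cr(S,6,(85,165))),
("side",[0,103,0],cr(S,6,(222,565))),("side",[0,-103,0],cr(S,6,(498,462))),
("side",[-16,93,185],cr(S,6,(217,368))),("side",[-16,93,85],cr(S,6,(230,490)))]
for sub in (B,B[:4],B[4:]):
    p,r=fit(sub,[0.55,0.25,0,90]); print("box",p.round(4)); print(r.round(1).tolist())
T=(270,140);S=(255,180)
D=[("top",[-6,82.5,180],cr(T,6,(157,305))),("top",[6,82.5,180],cr(T,6,(151,284))),("top",[-6,-82.5,180],cr(T,6,(490,219))),("top",[6,-82.5,180],cr(T,6,(488,201))),
("top",[0,96.5,151],cr(T,6,(121,313))),("top",[0,96.5,51],cr(T,6,(105,356))),
("side",[0,96.5,151],cr(S,6,(126,111))),("side",[0,96.5,51],cr(S,6,(124,234))),
("side",[-6,82.5,180],cr(S,6,(145,97))),("side",[-6,-82.5,180],cr(S,6,(407,267))),("side",[-6,-82.5,0],cr(S,6,(370,472))),("side",[-24,-66,90],cr(S,6,(345,379)))]
for sub in (D,D[:6],D[6:]):
    p,r=fit(sub,[0.5,-0.2,0.012,10]); print("door",p.round(4)); print(r.round(1).tolist())
E
```

```text
box [ 0.5693  0.1831  0.     89.6477]
[[-0.2, -0.7], [0.1, -0.9], [0.1, -0.4], [-0.5, 0.1], [-1.3, 0.0], [0.6, -0.4], [-0.3, -0.2], [-1.0, 0.1], [-0.8, 2.9], [1.1, 1.1], [-0.1, -0.2], [0.2, 0.6]]
box [ 0.5679  0.1826  0.     89.521 ]
[[-0.1, -0.3], [0.3, -0.4], [0.2, 0.2], [-0.5, 0.5]]
box [ 0.5709  0.1845  0.     89.6953]
[[-1.1, -0.3], [0.8, -0.7], [-0.1, -0.5], [-0.8, -0.2], [-0.5, 2.5], [1.3, 0.7], [0.1, -0.5], [0.4, 0.2]]
door [ 5.48700e-01 -2.52500e-01  1.20000e-02  1.89114e+01]
[[0.2, -0.2], [0.0, -0.8], [1.2, -0.4], [0.2, -1.4], [-0.2, 0.0], [-0.2, -0.1], [-0.6, 0.0], [-0.5, -0.1], [-1.4, -0.6], [-0.3, -0.0], [0.6, 0.9], [-0.8, 0.6]]
door [ 5.47200e-01 -2.52200e-01  1.20000e-02  1.85187e+01]
[[-0.0, 0.2], [-0.2, -0.4], [1.1, 0.3], [0.1, -0.7], [-0.4, 0.3], [-0.4, 0.2]]
door [ 5.50300e-01 -2.52800e-01  1.20000e-02  1.88959e+01]
[[-0.1, -0.1], [-0.0, -0.2], [-0.9, -0.7], [0.3, -0.2], [1.1, 0.8], [-0.3, 0.4]]
```

```bash
cat >> h.py <<'E'
from scipy.spatial.transform import Rotation as Ro
def Rof(rpy): return Ro.from_euler('xyz',rpy,degrees=True)
def plan(P0,rpy0,W,dp=4,dr=1):
    """W: list of (pos, rpy) per row; prints rounded rows with error feedback"""
    P=np.array(P0,float);R=Rof(rpy0);rows=[]
    for X,e in W:
        d=R.inv().apply(np.array(X)-P).round(dp); rv=np.degrees((R.inv()*Rof(e)).as_rotvec()).round(dr)
        P=P+R.apply(d); R=R*Ro.from_rotvec(np.radians(rv))
        rows.append({k:float(v) for k,v in zip(("tx","ty","tz","rx","ry","rz"),[*d,*rv]) if v!=0})
    import json; print(json.dumps(rows)); print("end",P.round(4),R.as_euler('xyz',degrees=True).round(1), "max",max(max(abs(v) for k,v in r.items() if k[0]=='t') for r in rows if r))
E
python3 - <<'E'
from h import *
n=20;W=[]
for i in range(1,n+1):
    s=i/n; s=s+0.0*s
    az=np.radians(65.4-90.0*s); r=.65-.0478*s; z=0.2464+min(0.05,0.012*i) if i<14 else 0.2964-0.036*(i-13)/7
    W.append(([r*np.cos(az),r*np.sin(az),z],[180,0,155.4-46.7*s]))
plan([.2701,.5907,.2464],[180,0,155.4],W,3,1)
E
```

```text
[{"tx": -0.051, "ty": -0.004, "tz": -0.012, "rz": 2.3}, {"tx": -0.051, "ty": -0.006, "tz": -0.012, "rz": 2.4}, {"tx": -0.05, "ty": -0.008, "tz": -0.012, "rz": 2.3}, {"tx": -0.049, "ty": -0.01, "tz": -0.012, "rz": 2.3}, {"tx": -0.049, "ty": -0.012, "tz": -0.002, "rz": 2.4}, {"tx": -0.048, "ty": -0.014, "rz": 2.3}, {"tx": -0.047, "ty": -0.015, "rz": 2.3}, {"tx": -0.047, "ty": -0.017, "rz": 2.4}, {"tx": -0.046, "ty": -0.019, "rz": 2.3}, {"tx": -0.045, "ty": -0.021, "rz": 2.3}, {"tx": -0.044, "ty": -0.022, "rz": 2.4}, {"tx": -0.042, "ty": -0.023, "rz": 2.3}, {"tx": -0.042, "ty": -0.026, "rz": 2.4}, {"tx": -0.041, "ty": -0.026, "tz": 0.005, "rz": 2.3}, {"tx": -0.039, "ty": -0.028, "tz": 0.005, "rz": 2.3}, {"tx": -0.039, "ty": -0.03, "tz": 0.005, "rz": 2.4}, {"tx": -0.036, "ty": -0.03, "tz": 0.006, "rz": 2.3}, {"tx": -0.036, "ty": -0.032, "tz": 0.005, "rz": 2.3}, {"tx": -0.034, "ty": -0.033, "tz": 0.005, "rz": 2.4}, {"tx": -0.033, "ty": -0.035, "tz": 0.005, "rz": 2.3}]
end [ 0.5471 -0.2508  0.2604] [180.    0.  108.7] max 0.051
```

```bash
python3 -m creep '[{"tx":-0.03,"tz":-0.012,"rz":1.3},{"tx":-0.051,"ty":-0.006,"tz":-0.012,"rz":2.4},{"tx":-0.05,"ty":-0.008,"tz":-0.012,"rz":2.3},{"tx":-0.049,"ty":-0.01,"tz":-0.012,"rz":2.3},{"tx":-0.049,"ty":-0.012,"tz":-0.002,"rz":2.4},{"tx":-0.048,"ty":-0.014,"rz":2.3},{"tx":-0.047,"ty":-0.015,"rz":2.3},{"tx":-0.047,"ty":-0.017,"rz":2.4},{"tx":-0.046,"ty":-0.019,"rz":2.3},{"tx":-0.045,"ty":-0.021,"rz":2.3},{"tx":-0.044,"ty":-0.022,"rz":2.4},{"tx":-0.042,"ty":-0.023,"rz":2.3},{"tx":-0.042,"ty":-0.026,"rz":2.4},{"tx":-0.041,"ty":-0.026,"tz":0.005,"rz":2.3},{"tx":-0.039,"ty":-0.028,"tz":0.005,"rz":2.3},{"tx":-0.039,"ty":-0.03,"tz":0.005,"rz":2.4},{"tx":-0.036,"ty":-0.03,"tz":0.006,"rz":2.3},{"tx":-0.036,"ty":-0.032,"tz":0.005,"rz":2.3},{"tx":-0.034,"ty":-0.033,"tz":0.005,"rz":2.4},{"tx":-0.015,"ty":-0.015,"tz":0.005,"rz":1.3}]' 0.087 40; python3 - <<'E'
from h import *
grab("top","top1.png",(230,100,420,240),4); grab("side","side1.png",(220,120,400,280),4)
from cell import env
o=env.get_obs(); print(o["time_s"],o["tool_pos"],o["tool_rot"],o["force"])
E
```

```text
0.2 [0.27017896 0.59085658 0.24688525] [-1.79933728e+02  6.07651757e-03  1.55433678e+02] [0.10301493 1.44642834 0.36455444]$[0]: bad value
```

```bash
python3 -m creep '[{"tx":-0.03,"ty":0,"tz":-0.012,"rx":0,"ry":0,"rz":1.3},{"tx":-0.051,"ty":-0.006,"tz":-0.012,"rx":0,"ry":0,"rz":2.4},{"tx":-0.05,"ty":-0.008,"tz":-0.012,"rx":0,"ry":0,"rz":2.3},{"tx":-0.049,"ty":-0.01,"tz":-0.012,"rx":0,"ry":0,"rz":2.3},{"tx":-0.049,"ty":-0.012,"tz":-0.002,"rx":0,"ry":0,"rz":2.4},{"tx":-0.048,"ty":-0.014,"tz":0,"rx":0,"ry":0,"rz":2.3},{"tx":-0.047,"ty":-0.015,"tz":0,"rx":0,"ry":0,"rz":2.3},{"tx":-0.047,"ty":-0.017,"tz":0,"rx":0,"ry":0,"rz":2.4},{"tx":-0.046,"ty":-0.019,"tz":0,"rx":0,"ry":0,"rz":2.3},{"tx":-0.045,"ty":-0.021,"tz":0,"rx":0,"ry":0,"rz":2.3},{"tx":-0.044,"ty":-0.022,"tz":0,"rx":0,"ry":0,"rz":2.4},{"tx":-0.042,"ty":-0.023,"tz":0,"rx":0,"ry":0,"rz":2.3},{"tx":-0.042,"ty":-0.026,"tz":0,"rx":0,"ry":0,"rz":2.4},{"tx":-0.041,"ty":-0.026,"tz":0.005,"rx":0,"ry":0,"rz":2.3},{"tx":-0.039,"ty":-0.028,"tz":0.005,"rx":0,"ry":0,"rz":2.3},{"tx":-0.039,"ty":-0.03,"tz":0.005,"rx":0,"ry":0,"rz":2.4},{"tx":-0.036,"ty":-0.03,"tz":0.006,"rx":0,"ry":0,"rz":2.3},{"tx":-0.036,"ty":-0.032,"tz":0.005,"rx":0,"ry":0,"rz":2.3},{"tx":-0.034,"ty":-0.033,"tz":0.005,"rx":0,"ry":0,"rz":2.4},{"tx":-0.015,"ty":-0.015,"tz":0.005,"rx":0,"ry":0,"rz":1.3}]' 0.087 40; python3 - <<'E'
from h import *
grab("top","top1.png",(230,100,420,240),4); grab("side","side1.png",(220,120,400,280),4)
from cell import env
o=env.get_obs(); print(o["time_s"],o["tool_pos"],o["tool_rot"],o["force"])
E
```

```text
time_s: 2.7
tool_pos: [0.5545, -0.2144, 0.2623]
tool_rot: [180.0, 0.1, 110.3]
force: [-0.1, -0.4, -0.2]
grip_width: 0.0873
2.8 [ 0.55475707 -0.21275768  0.26161393] [-1.79965560e+02  2.70884745e-02  1.10399451e+02] [-0.10318702  0.20123317 -0.66528509]
```

View pics/top1.png

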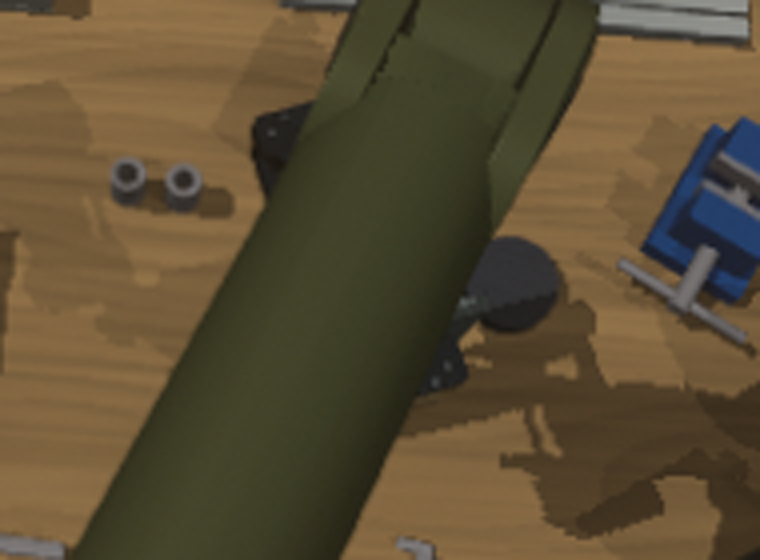

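```bash
python3 - <<'E'
from h import *
T=np.array([.5474,-.2487]);P=[.5547,-.2127,.2616]
W=[]
for i in range(1,9):
    s=min(1,i/3); xy=np.array(P[:2])*(1-s)+T*s
    W.append(([*xy,[.25,.24,.23,.215,.2,.19,.18,.175][i-1]],[180,0,110.4-1.6*s]))
plan(P,[180,0,110.4],W,3,1)
E
```

```text
[{"tx": -0.01, "ty": -0.006, "tz": 0.012, "rz": 0.5}, {"tx": -0.011, "ty": -0.007, "tz": 0.01, "rz": 0.6}, {"tx": -0.01, "ty": -0.006, "tz": 0.01, "rz": 0.5}, {"tz": 0.015}, {"tz": 0.015}, {"tz": 0.01}, {"tz": 0.01}, {"tz": 0.005}]
end [ 0.5474 -0.2483  0.1746] [180.    0.  108.8] max 0.015
```

The top view shows the arm hiding the door, with the gripper body ends at about (280,140) and (440,370) in the crop, so the jaws lie across the leaf as intended. I'll go down and look from the side.

```bash
python3 -m creep '[{"tx":-0.01,"ty":-0.006,"tz":0.012,"rx":0,"ry":0,"rz":0.5},{"tx":-0.011,"ty":-0.007,"tz":0.01,"rx":0,"ry":0,"rz":0.6},{"tx":-0.01,"ty":-0.006,"tz":0.01,"rx":0,"ry":0,"rz":0.5},{"tx":0,"ty":0,"tz":0.012,"rx":0,"ry":0,"rz":0}]' 0.087 40; python3 - <<'E'
from h import *
grab("side","side2.png",(220,100,420,280),4)
E
```

```text
time_s: 3.3
tool_pos: [0.5488, -0.2463, 0.2167]
tool_rot: [-180.0, 0.0, 109.0]
force: [0.3, 0.0, 0.1]
grip_width: 0.0873
```

View pics/side2.png

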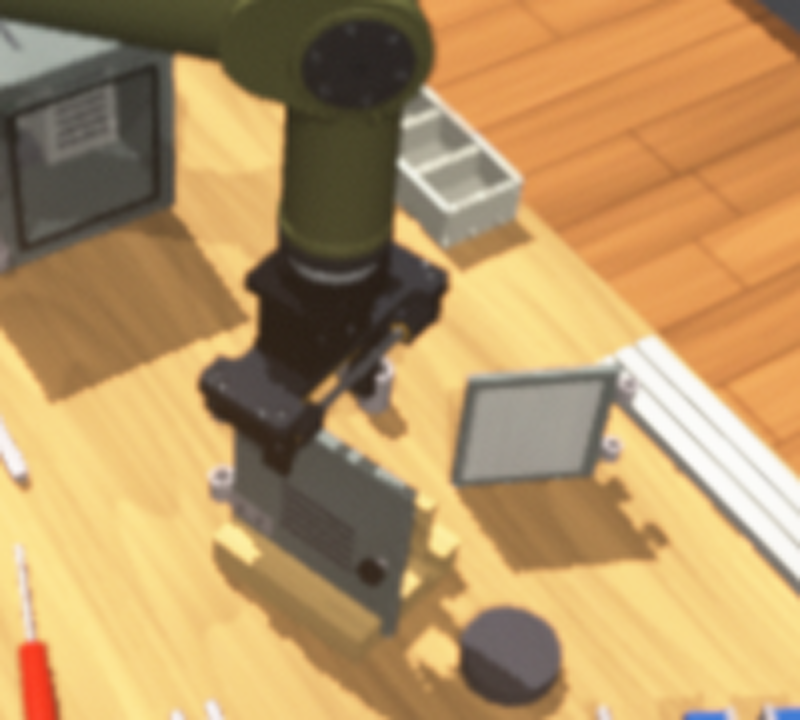

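The side view shows the front finger, at about (280,455), in front of the leaf and the socket visible behind it. The gripper straddles the leaf clear of the knuckles. I'll lower it and close.

```bash
python3 -m creep '[{"tx":0,"ty":0,"tz":0.015,"rx":0,"ry":0,"rz":0},{"tx":0,"ty":0,"tz":0.015,"rx":0,"ry":0,"rz":0},{"tx":0,"ty":0,"tz":0.01,"rx":0,"ry":0,"rz":0},{"tx":0,"ty":0,"tz":0.003,"rx":0,"ry":0,"rz":0},{"tx":0,"ty":0,"tz":0,"rx":0,"ry":0,"rz":0}]' 0.087 40; python3 -m creep '[{"tx":0,"ty":0,"tz":0,"rx":0,"ry":0,"rz":0},{"tx":0,"ty":0,"tz":0,"rx":0,"ry":0,"rz":0},{"tx":0,"ty":0,"tz":0,"rx":0,"ry":0,"rz":0},{"tx":0,"ty":0,"tz":0,"rx":0,"ry":0,"rz":0},{"tx":0,"ty":0,"tz":0,"rx":0,"ry":0,"rz":0},{"tx":0,"ty":0,"tz":0,"rx":0,"ry":0,"rz":0}]' 0.0 40
```

```text
time_s: 3.98
tool_pos: [0.5493, -0.2451, 0.1746]
tool_rot: [180.0, 0.0, 109.1]
force: [-0.1, -1.0, -0.4]
grip_width: 0.0873
time_s: 4.72
tool_pos: [0.5492, -0.2451, 0.1746]
tool_rot: [180.0, -0.0, 109.1]
force: [-0.8, -0.6, -0.2]
grip_width: 0.0351
```

```bash
python3 -m creep '[{"tx":0,"ty":-0.002,"tz":0,"rx":0,"ry":0,"rz":0},{"tx":0,"ty":0,"tz":0,"rx":0,"ry":0,"rz":0},{"tx":0,"ty":0,"tz":0,"rx":0,"ry":0,"rz":0},{"tx":0,"ty":0,"tz":0,"rx":0,"ry":0,"rz":0},{"tx":0,"ty":0,"tz":0,"rx":0,"ry":0,"rz":0}]' 0.0 40; python3 -c "
from cell import env
o=env.get_obs();print(o['force'],o['wrist_torque'],o['tool_rot'])"
```

```text
time_s: 5.35
tool_pos: [0.547, -0.2459, 0.1745]
tool_rot: [-180.0, -0.0, 109.1]
force: [-2.4, 0.8, 1.4]
grip_width: 0.0116
[-2.40646377  0.77051502  1.36343198] [-0.18574971  0.63400713 -0.20075455] [-1.79964142e+02 -1.30048435e-02  1.09109290e+02]
```

```bash
python3 -m creep '[{"tx":0,"ty":0,"tz":-0.005,"rx":0,"ry":0,"rz":0},{"tx":0,"ty":0,"tz":-0.01,"rx":0,"ry":0,"rz":0},{"tx":0,"ty":0,"tz":-0.015,"rx":0,"ry":0,"rz":0},{"tx":0,"ty":0,"tz":-0.015,"rx":0,"ry":0,"rz":0},{"tx":0,"ty":0,"tz":-0.012,"rx":0,"ry":0,"rz":0},{"tx":0,"ty":0,"tz":-0.005,"rx":0,"ry":0,"rz":0},{"tx":0,"ty":0,"tz":0,"rx":0,"ry":0,"rz":0}]' 0.0 45; python3 - <<'E'
from h import *
from cell import env
o=env.get_obs();print(o['tool_pos'],o['tool_rot'],o['force'],o['wrist_torque'],o['qpos'].round(1))
grab("side","side3.png",(220,120,380,260),5); grab("top","top3.png",(250,120,390,220),5)
E
```

```text
time_s: 6.22
tool_pos: [0.5475, -0.2457, 0.2369]
tool_rot: [180.0, 0.0, 109.1]
force: [0.5, 0.2, -3.8]
grip_width: 0.0118
[ 0.54753754 -0.24572427  0.23693721] [1.79958216e+02 1.71041617e-02 1.09140110e+02] [ 0.45673566  0.21746702 -3.75682641] [0.01747098 0.04820388 0.01388499] [-5.3 13.6 31.9 92.6 -7.4 75.9 46.8]
```

View pics/side3.png

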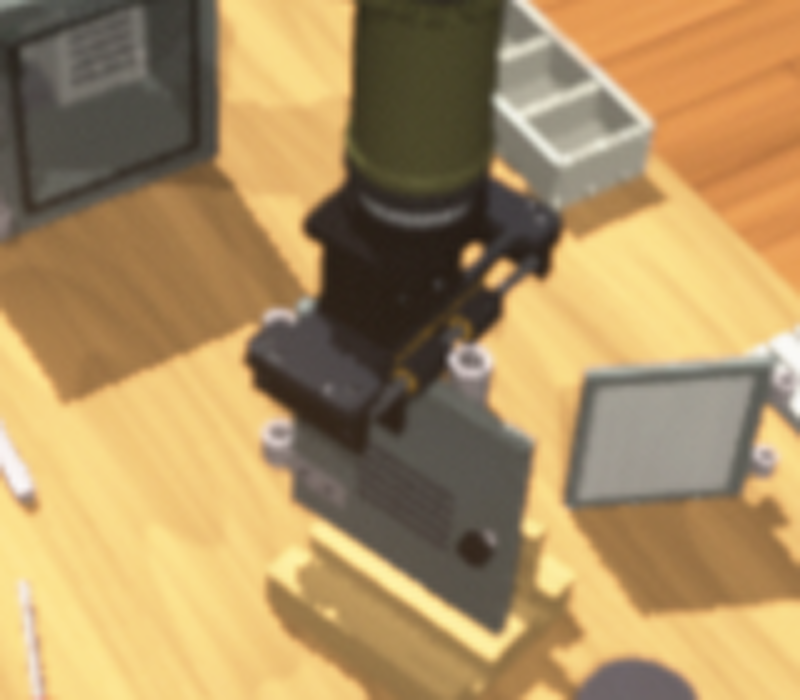

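View pics/top3.png

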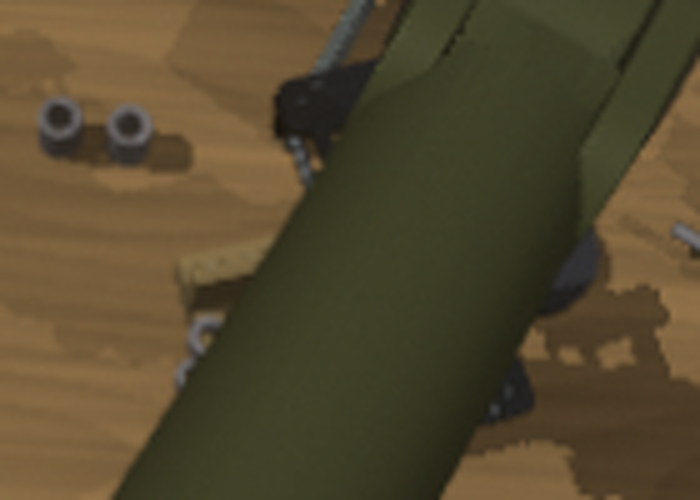

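```bash
python3 -m creep '[{"tx":0.01,"ty":0,"tz":0,"rx":0,"ry":0,"rz":0},{"tx":0.02,"ty":0,"tz":0,"rx":0,"ry":0,"rz":0},{"tx":0.03,"ty":0,"tz":0,"rx":0,"ry":0,"rz":0},{"tx":0.03,"ty":0.003,"tz":0,"rx":0,"ry":0,"rz":0},{"tx":0.03,"ty":0.005,"tz":0,"rx":0,"ry":0,"rz":0},{"tx":0.03,"ty":0.007,"tz":0,"rx":0,"ry":0,"rz":0},{"tx":0.03,"ty":0.009,"tz":0,"rx":0,"ry":0,"rz":0},{"tx":0.03,"ty":0.009,"tz":0,"rx":0,"ry":0,"rz":0},{"tx":0.03,"ty":0.009,"tz":0,"rx":0,"ry":0,"rz":0},{"tx":0.02,"ty":0.006,"tz":0,"rx":0,"ry":0,"rz":0},{"tx":0.012,"ty":0.003,"tz":0,"rx":0,"ry":0,"rz":0},{"tx":0.005,"ty":0.001,"tz":0,"rx":0,"ry":0,"rz":0},{"tx":0,"ty":0,"tz":0,"rx":0,"ry":0,"rz":0},{"tx":0,"ty":0,"tz":0,"rx":0,"ry":0,"rz":0}]' 0.0 45; python3 - <<'E'
from h import *
from cell import env
o=env.get_obs();print(o['tool_pos'],o['tool_rot'],o['force'],o['wrist_torque'],o['qpos'].round(1))
grab("side","side4.png",(170,70,330,210),5); grab("top","top4.png",(120,110,280,220),5)
E
```

```text
time_s: 8.07
tool_pos: [0.5057, 0.0319, 0.2366]
tool_rot: [-180.0, 0.0, 109.0]
force: [0.2, 0.3, -4.6]
grip_width: 0.0118
[0.50573196 0.03189822 0.23655498] [-1.79997397e+02  2.34918394e-02  1.09039916e+02] [ 0.1595558   0.32152985 -4.60782836] [-0.03255477  0.05395392  0.00305483] [-24.8   0.9  18.4 104.7  -0.3  74.5  12.8]
```

View pics/side4.png

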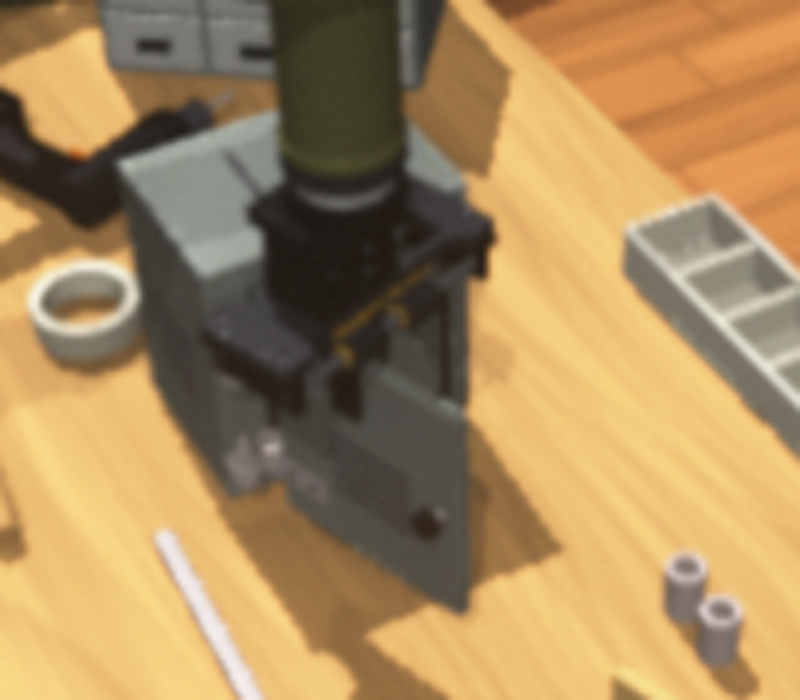

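View pics/top4.png

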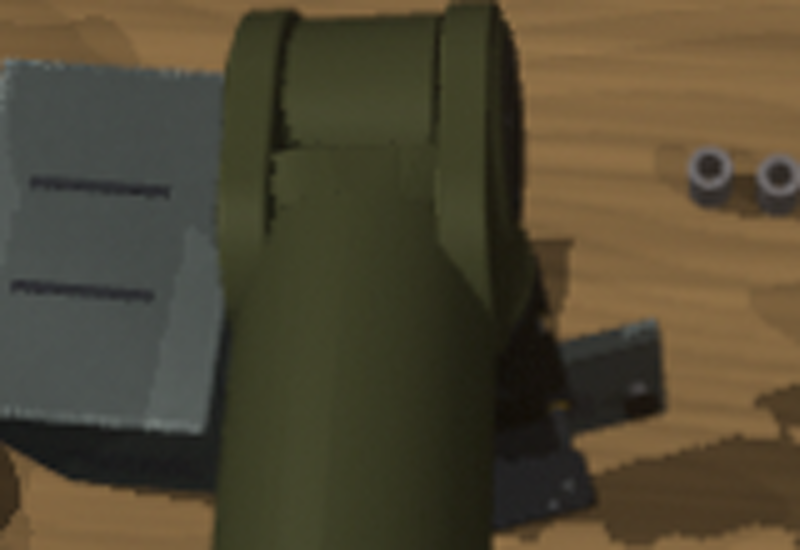

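```bash
python3 - <<'E'
from h import *
im=cv2.imread("pics/side4.png")
im=cv2.resize(im,(160,140),interpolation=cv2.INTER_AREA)
cv2.imwrite("pics/s4z.png",cv2.resize(im[70:130,35:110],None,fx=10,fy=10,interpolation=cv2.INTER_CUBIC))
im=cv2.resize(cv2.imread("pics/top4.png"),(160,110),interpolation=cv2.INTER_AREA)
cv2.imwrite("pics/t4z.png",cv2.resize(im[55:100,95:150],None,fx=10,fy=10,interpolation=cv2.INTER_CUBIC))
E
```

```text
(no output)
```

View pics/s4z.png

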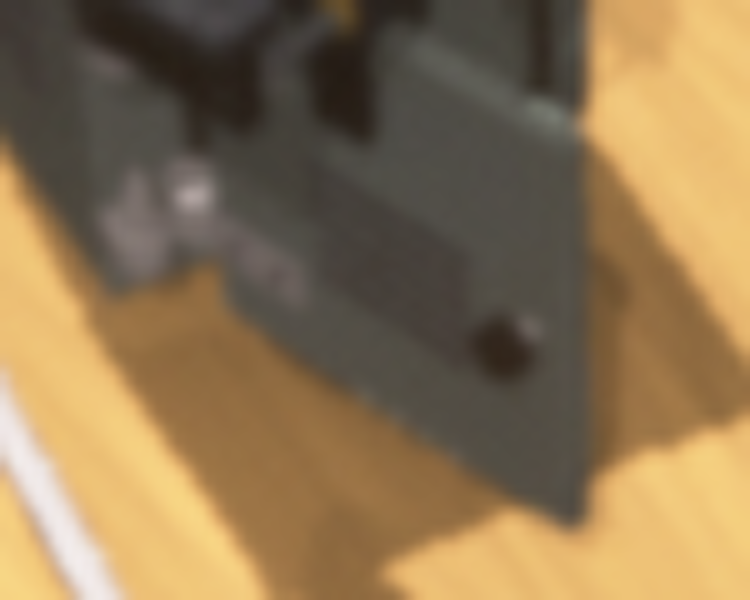

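View pics/t4z.png

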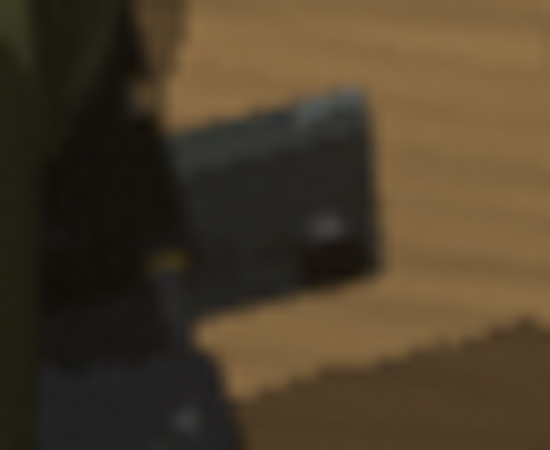

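```bash
python3 - <<'E'
from h import *
S=(205,140);T=(215,165)
D=[("side",[0,96.5,51],cr(S,10,(192,193))),("side",[-6,-82.5,180],cr(S,10,(573,132))),("side",[-6,-82.5,0],cr(S,10,(570,522))),("side",[-24,-66,90],cr(S,10,(495,348))),("side",[-6,82.5,0],cr(S,10,(228,303))),
("top",[6,-82.5,180],cr(T,10,(365,92))),("top",[-6,-82.5,0],cr(T,10,(380,272))),("top",[-24,-66,90],cr(T,10,(332,262)))]
for sub,f in ((D,(0,1,3)),(D[:5],(0,1,3)),(D[:5],(0,1,2,3)),(D[5:],(0,1)),(D,(0,1,2,3))):
    p,r=fit(sub,[.507,.025,.0744,18.8],f); print(p.round(4),r.round(1).tolist()); print(" knuckle",place(p,[[0,96.5,27]])[0].round(4))
for n,p in (("all",[.5693,.1831,0,89.65]),("top",[.5679,.1826,0,89.52]),("side",[.5709,.1845,0,89.7])):
    print("pin",n,place(p,[[-16,93,55]])[0].round(4))
# odometry
p=np.array([.5487,-.2525])+np.array([.5057-.547,.0319+.2459]);print("odo door",p,place([*p,.0744,18.8],[[0,96.5,27]]))
E
```

```text
[ 0.51    0.0262  0.0744 19.2255] [[0.2, -2.0], [-0.7, 0.8], [0.4, 1.1], [-0.1, 0.4], [-0.7, 0.2], [-0.8, -2.3], [0.1, -0.7], [0.3, 0.8]]
 knuckle [0.4782 0.1173 0.1014]
[ 0.5109  0.0274  0.0744 20.1785] [[-0.0, -2.1], [-0.3, 0.3], [0.8, 0.5], [0.3, -0.0], [-0.8, 0.1]]
 knuckle [0.4777 0.118  0.1014]
[ 0.5251  0.0573  0.04   21.3243] [[0.2, -1.2], [-0.5, 0.8], [0.5, -0.3], [0.3, -0.1], [-0.6, 0.5]]
 knuckle [0.49   0.1472 0.067 ]
[ 0.5083  0.0258  0.0744 18.8   ] [[-0.6, -1.5], [0.2, 0.1], [0.4, 1.5]]
 knuckle [0.4772 0.1171 0.1014]
[ 0.5095  0.0256  0.0762 19.2638] [[0.1, -2.2], [-0.7, 0.6], [0.4, 0.9], [-0.1, 0.2], [-0.8, -0.0], [-0.6, -2.3], [0.3, -0.7], [0.5, 0.8]]
 knuckle [0.4776 0.1167 0.1032]
pin all [0.4762 0.1677 0.055 ]
pin top [0.4748 0.1674 0.055 ]
pin side [0.4778 0.169  0.055 ]
odo door [0.5074 0.0253] [[0.47630136 0.11665165 0.1014    ]]
```

```bash
cat >> h.py <<'E'
def overlay(img,n,o,f,p,out,tilt=0,box=None):
    """img crop already scaled f with offset o; draw door wireframe"""
    def pl(L):
        L=np.asarray(L,float); a=np.radians(tilt); c,s=np.cos(a),np.sin(a); y=L[:,1];z=L[:,2]-130
        return place(p,np.c_[L[:,0],c*y-s*z,130+s*y+c*z])
    def dr(X,col,pf=None):
        u=proj(n,X); u=((u-np.array(o)+.5)*f-.5); cv2.polylines(img,[np.round(u*8).astype(np.int32)],False,col,1,cv2.LINE_AA,3)
    a=np.linspace(0,2*np.pi,40)
    for x in (-6,6): dr(pl([[x,-82.5,0],[x,82.5,0],[x,82.5,180],[x,-82.5,180],[x,-82.5,0]]),(0,0,255))
    for z in (27,51,127,151): dr(pl(np.c_[11*np.cos(a),96.5+11*np.sin(a),0*a+z]),(0,255,255))
    dr(pl(np.c_[0*a-24,-66+10*np.cos(a),90+10*np.sin(a)]),(255,0,255))
    if box is not None:
        for z in (55,155):
            dr(place(box,np.c_[-16+11*np.cos(a),93+11*np.sin(a),0*a+z]),(0,255,0))
            dr(place(box,np.c_[-16+2*np.cos(a),93+2*np.sin(a),0*a+z+30]),(255,255,0))
            dr(place(box,[[-16,93,z],[-16,93,z+30]]),(255,255,0))
        dr(place(box,[[0,103,0],[0,103,225],[0,-103,225],[0,-103,0],[0,103,0]]),(0,255,0))
    cv2.imwrite(out,img)
E
python3 - <<'E'
from h import *
overlay(cv2.imread("pics/s4z.png"),"side",(205,140),10,[.5095,.0262,.0744,19.2],"pics/ov4.png",box=[.5709,.1845,0,89.7])
im=cv2.imread("pics/side0.png")
overlay(cv2.resize(im[100:175,200:270],None,fx=8,fy=8,interpolation=cv2.INTER_CUBIC),"side",(200,100),8,[.5503,-.2528,.012,18.9],"pics/ov0.png",box=[.5709,.1845,0,89.7])
overlay(cv2.resize(im[180:270,255:355],None,fx=6,fy=6,interpolation=cv2.INTER_CUBIC),"side",(255,180),6,[.5503,-.2528,.012,18.9],"pics/ov0d.png")
E
```

```text
(no output)
```

View pics/ov4.png

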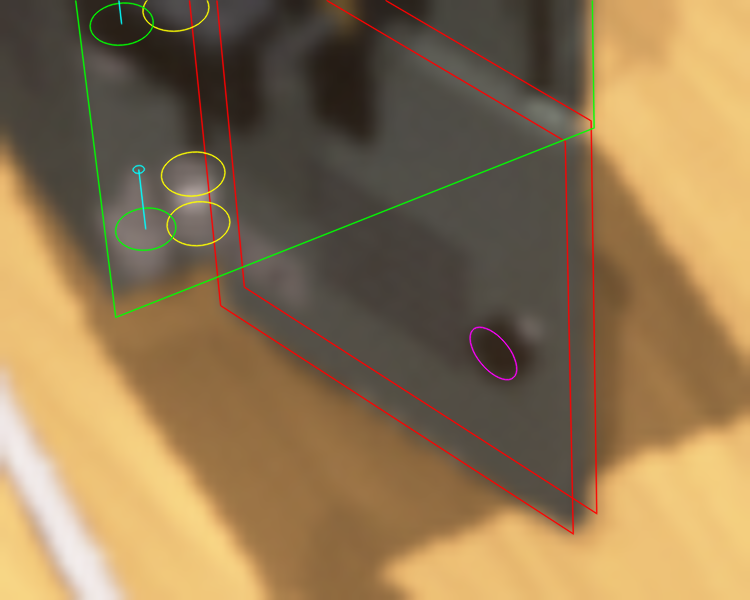

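View pics/ov0.png

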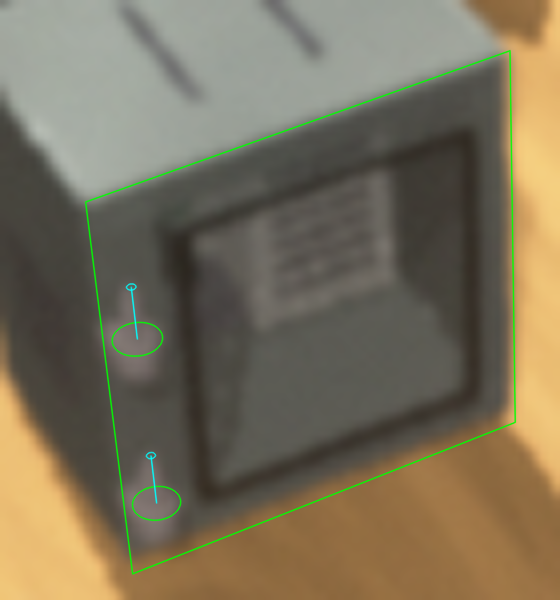

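View pics/ov0d.png

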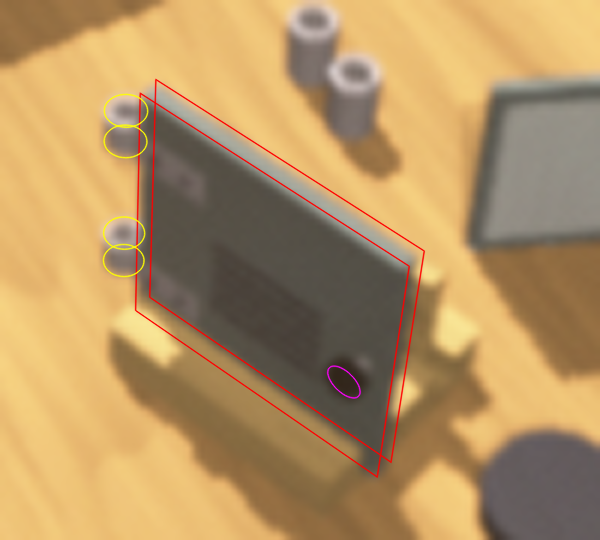

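```bash
python3 - <<'E'
from h import *
def st(im): 
    im=im.astype(float); lo,hi=np.percentile(im,2),np.percentile(im,98); return np.clip((im-lo)/(hi-lo)*255,0,255).astype(np.uint8)
im=cv2.resize(cv2.imread("pics/side4.png"),(160,140),interpolation=cv2.INTER_AREA)
a=cv2.resize(st(im[74:104,40:72]),None,fx=24,fy=20,interpolation=cv2.INTER_CUBIC) # origin 210,144
s=cv2.imread("pics/side0.png")
b=cv2.resize(st(s[130:172,205:230]),None,fx=14,fy=14,interpolation=cv2.INTER_CUBIC)
t=cv2.imread("pics/top0.png")
c=cv2.resize(st(t[190:214,164:188]),None,fx=16,fy=16,interpolation=cv2.INTER_CUBIC)
cv2.imwrite("pics/za.png",cv2.resize(st(im[74:104,40:72]),None,fx=18,fy=18,interpolation=cv2.INTER_CUBIC));
h=max(b.shape[0],c.shape[0]); o=np.zeros((h,b.shape[1]+c.shape[1],3),np.uint8); o[:b.shape[0],:b.shape[1]]=b;o[:c.shape[0],b.shape[1]:]=c
cv2.imwrite("pics/zb.png",o)
E
```

```text
(no output)
```

View pics/za.png

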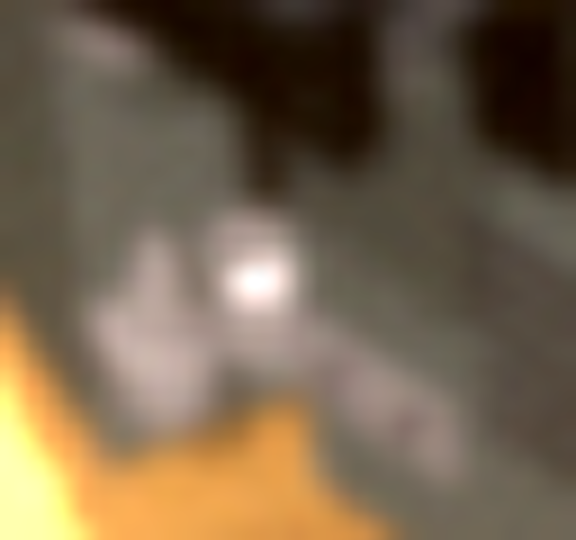

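View pics/zb.png

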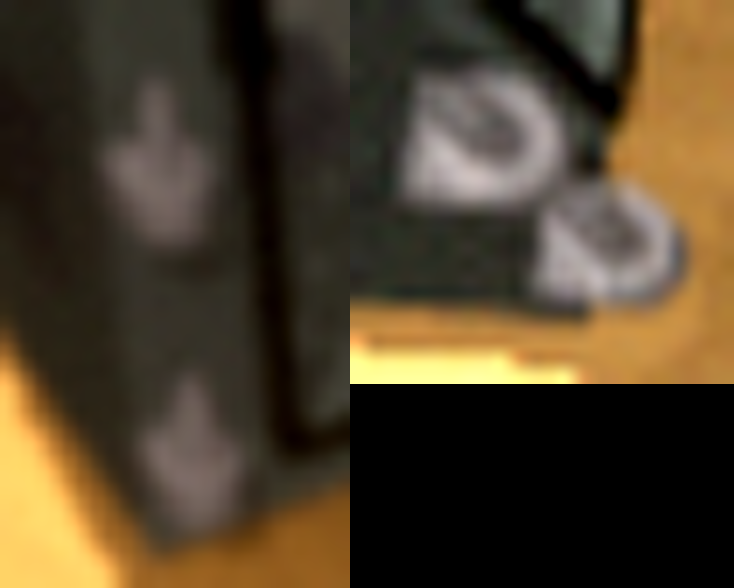

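```bash
python3 - <<'E'
from h import *
S=(205,130);T=(164,190)
s=[("side",[0,0,155],cr(S,14,(160,172))),("side",[0,0,55],cr(S,14,(192,460))),("side",[0,0,185],cr(S,14,(154,82))),("side",[0,0,85],cr(S,14,(189,382)))]
t=[("top",[0,0,155],cr(T,16,(145,137))),("top",[0,0,55],cr(T,16,(273,240)))]
for o in (s,t,s+t):
    p,r=fit(o,[.476,.168,0,0],(0,1)); print("pin",p.round(4),r.round(1).tolist())
T=(270,140);S=(255,180)
k=[("top",[0,0,151+12],cr(T,6,(121,313))),("top",[0,0,51+12],cr(T,6,(105,356)))]
ks=[("side",[0,0,151+12],cr(S,6,(126,111))),("side",[0,0,51+12],cr(S,6,(124,234)))]
for o in (k,ks,k+ks):
    p,r=fit(o,[.516,-.161,0,0],(0,1)); print("knu0",p.round(4),r.round(1).tolist(), "odo now",(p[:2]+[-.0413,.2778]).round(4))
o=[("side",[0,0,.1014*1000+24],cr((210,144),18,(257,243))),("side",[0,0,101.4],cr((210,144),18,(265,332)))]
p,r=fit(o,[.476,.118,0,0],(0,1)); print("knu now side",p.round(4),r.round(1).tolist())
E
```

```text
pin [0.476  0.1697 0.     0.    ] [[0.1, 0.2], [0.3, 0.1], [-0.2, 0.1], [-0.2, -0.3]]
pin [0.4758 0.1694 0.     0.    ] [[0.2, -0.0], [-0.2, 0.0]]
pin [0.4759 0.1695 0.     0.    ] [[0.1, 0.2], [0.3, 0.1], [-0.2, 0.1], [-0.2, -0.3], [0.2, -0.0], [-0.3, -0.0]]
knu0 [ 0.5173 -0.1617  0.      0.    ] [[0.0, 0.1], [-0.0, -0.1]] odo now [0.476  0.1161]
knu0 [ 0.5188 -0.1623  0.      0.    ] [[-0.0, 0.1], [0.0, -0.1]] odo now [0.4775 0.1155]
knu0 [ 0.518 -0.162  0.     0.   ] [[0.1, -0.2], [0.1, -0.3], [-0.3, 0.1], [-0.2, -0.0]] odo now [0.4767 0.1158]
knu now side [0.4773 0.1169 0.     0.    ] [[-0.0, -0.0], [0.0, 0.0]]
```

```bash
python3 -m creep '[{"tx":0.006,"ty":0.002,"tz":0,"rx":0,"ry":0,"rz":0},{"tx":0.012,"ty":0.0045,"tz":0,"rx":0,"ry":0,"rz":0},{"tx":0.014,"ty":0.0045,"tz":0,"rx":0,"ry":0,"rz":0},{"tx":0.012,"ty":0.0035,"tz":0,"rx":0,"ry":0,"rz":0},{"tx":0.006,"ty":0.002,"tz":0,"rx":0,"ry":0,"rz":0},{"tx":0,"ty":0,"tz":0,"rx":0,"ry":0,"rz":0},{"tx":0,"ty":0,"tz":0,"rx":0,"ry":0,"rz":0}]' 0.0 45; python3 - <<'E'
from h import *
from cell import env
o=env.get_obs();print(o['tool_pos'],o['tool_rot'],o['force'],o['wrist_torque'])
im=env.read_camera("side")["pixels"][:,:,::-1].copy(); cv2.imwrite("pics/side5full.png",im)
def st(im): 
    im=im.astype(float); lo,hi=np.percentile(im,2),np.percentile(im,98); return np.clip((im-lo)/(hi-lo)*255,0,255).astype(np.uint8)
a=cv2.resize(st(im[120:180,200:270]),None,fx=11,fy=10,interpolation=cv2.INTER_CUBIC)
a=cv2.resize(st(im[120:180,200:270]),None,fx=10,fy=10,interpolation=cv2.INTER_CUBIC)
cv2.imwrite("pics/s5.png",a)
d=o['tool_pos'][:2]-np.array([.5057,.0319]); kn=np.array([.4768,.1164])+d; print("kn",kn)
door=[*(kn-np.array([-.326*.0965,.945*.0965])),.0744,19.0]
overlay(a.copy(),"side",(200,120),10,door,"pics/s5o.png",box=[.5691,.1852,0,89.65])
E
```

```text
time_s: 9.05
tool_pos: [0.5049, 0.085, 0.2366]
tool_rot: [-180.0, 0.0, 109.1]
force: [-0.4, 0.1, -4.4]
grip_width: 0.012
[0.50494864 0.08502973 0.23655913] [-1.79996639e+02  2.28714989e-02  1.09088519e+02] [-0.39331863  0.1481428  -4.38007601] [-0.07410538 -0.00606322 -0.00177032]
kn [0.47604864 0.16952973]
```

View pics/s5.png

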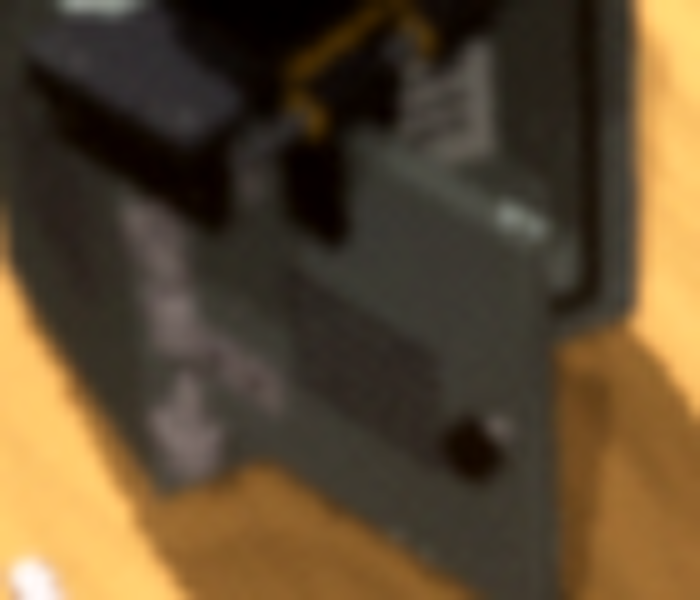

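View pics/s5o.png

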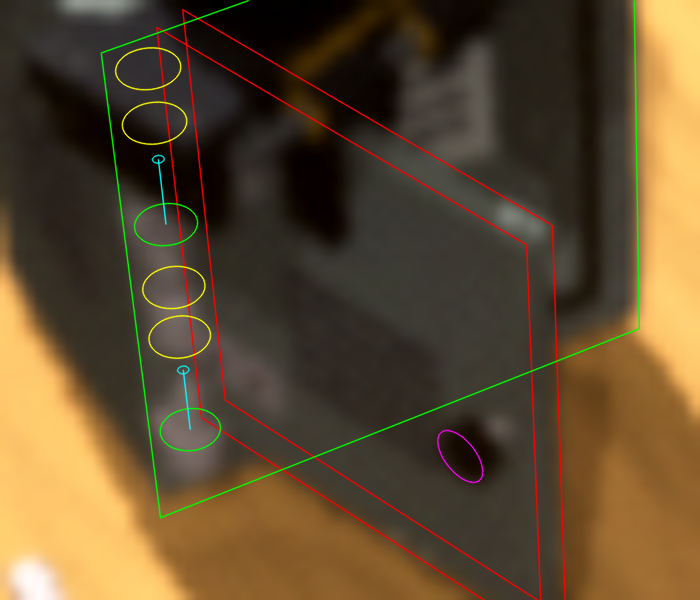

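```bash
python3 -m creep '[{"tx":0,"ty":0,"tz":0.004,"rx":0,"ry":0,"rz":0},{"tx":0,"ty":0,"tz":0.006,"rx":0,"ry":0,"rz":0},{"tx":0,"ty":0,"tz":0.005,"rx":0,"ry":0,"rz":0},{"tx":0,"ty":0,"tz":0.003,"rx":0,"ry":0,"rz":0},{"tx":0,"ty":0,"tz":0.003,"rx":0,"ry":0,"rz":0},{"tx":0,"ty":0,"tz":0,"rx":0,"ry":0,"rz":0}]' 0.0 45;python3 -m creep '[{"tx":0,"ty":0,"tz":0.002,"rx":0,"ry":0,"rz":0},{"tx":0,"ty":0,"tz":0.002,"rx":0,"ry":0,"rz":0},{"tx":0,"ty":0,"tz":0,"rx":0,"ry":0,"rz":0}]' 0.0 45;  python3 - <<'E'
from h import *
from cell import env
o=env.get_obs();print(o['tool_pos'],o['tool_rot'],o['force'],o['wrist_torque'])
im=env.read_camera("side")["pixels"][:,:,::-1].copy(); cv2.imwrite("pics/side6full.png",im)
def st(im): 
    im=im.astype(float); lo,hi=np.percentile(im,2),np.percentile(im,98); return np.clip((im-lo)/(hi-lo)*255,0,255).astype(np.uint8)
cv2.imwrite("pics/s6.png",cv2.resize(st(im[130:175,200:245]),None,fx=13,fy=13,interpolation=cv2.INTER_CUBIC))
E
```

```text
time_s: 9.85
tool_pos: [0.5048, 0.0857, 0.2153]
tool_rot: [-180.0, -0.0, 109.1]
force: [-0.9, 0.1, -3.7]
grip_width: 0.0117
time_s: 10.22
tool_pos: [0.5048, 0.0857, 0.2114]
tool_rot: [-180.0, -0.0, 109.1]
force: [-0.3, -0.1, -4.1]
grip_width: 0.0114
[0.50477276 0.08567216 0.21140543] [-1.79987948e+02 -3.87425608e-03  1.09134726e+02] [-0.28177297 -0.09942199 -4.14932732] [-0.02960729  0.01164056  0.02427692]
```

View pics/s6.png

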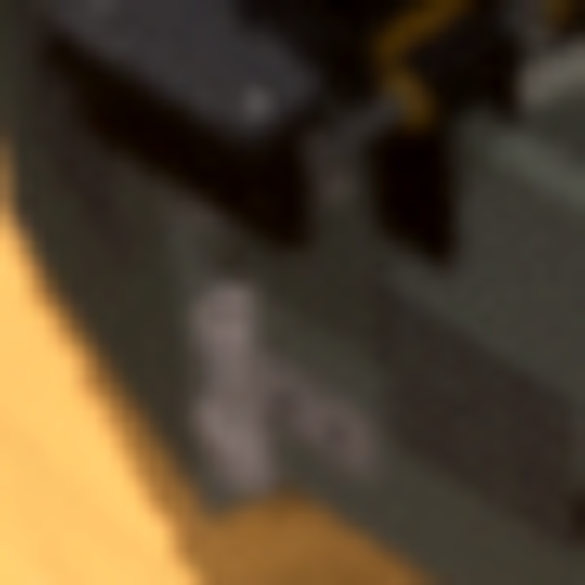

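The lower knuckle, at about (225,320) in the crop, sits right over its bracket at (235,450). It is about 9 mm below the pin tip with no side force, so the pins are in the bores. I'll keep lowering.

```bash
python3 -m creep '[{"tx":0,"ty":0,"tz":0.002,"rx":0,"ry":0,"rz":0},{"tx":0,"ty":0,"tz":0.003,"rx":0,"ry":0,"rz":0},{"tx":0,"ty":0,"tz":0.003,"rx":0,"ry":0,"rz":0},{"tx":0,"ty":0,"tz":0.002,"rx":0,"ry":0,"rz":0},{"tx":0,"ty":0,"tz":0,"rx":0,"ry":0,"rz":0}]' 0.0 45;python3 - <<'E'
from cell import env
o=env.get_obs();print(o['force'],o['wrist_torque'])
E
python3 -m creep '[{"tx":0,"ty":0,"tz":0.003,"rx":0,"ry":0,"rz":0},{"tx":0,"ty":0,"tz":0.003,"rx":0,"ry":0,"rz":0},{"tx":0,"ty":0,"tz":0.002,"rx":0,"ry":0,"rz":0},{"tx":0,"ty":0,"tz":0,"rx":0,"ry":0,"rz":0}]' 0.0 45;python3 - <<'E'
from cell import env
o=env.get_obs();print(o['force'],o['wrist_torque'])
E
```

```text
time_s: 10.9
tool_pos: [0.5048, 0.0856, 0.2013]
tool_rot: [-180.0, -0.0, 109.1]
force: [-0.1, 0.0, -3.7]
grip_width: 0.0113
[-0.06920777  0.03648447 -3.67381203] [-0.0147237   0.0044031   0.01064622]
time_s: 11.4
tool_pos: [0.5047, 0.0856, 0.1933]
tool_rot: [-180.0, -0.0, 109.1]
force: [0.8, -0.2, -3.7]
grip_width: 0.0117
[ 0.76093673 -0.15922109 -3.73064487] [-0.09701793  0.05308092 -0.00320195]
```

```bash
python3 -m creep '[{"tx":0,"ty":0,"tz":0.001,"rx":0,"ry":0,"rz":0},{"tx":0,"ty":0,"tz":0.001,"rx":0,"ry":0,"rz":0},{"tx":0,"ty":0,"tz":0.001,"rx":0,"ry":0,"rz":0},{"tx":0,"ty":0,"tz":0.0005,"rx":0,"ry":0,"rz":0}]' 0.0 45;python3 - <<'E'
from cell import env
o=env.get_obs();print(o['tool_pos'],o['force'],o['wrist_torque'])
E
```

```text
time_s: 11.9
tool_pos: [0.505, 0.0857, 0.1904]
tool_rot: [180.0, -0.0, 109.1]
force: [-1.0, -0.1, 0.0]
grip_width: 0.0115
[0.50503125 0.08568616 0.19042156] [-0.97100172 -0.12424801  0.04392359] [0.07414345 0.24310518 0.0610903 ]
```

```bash
python3 -m creep '[{"tx":0,"ty":0,"tz":0,"rx":0,"ry":0,"rz":0},{"tx":0,"ty":0,"tz":0,"rx":0,"ry":0,"rz":0},{"tx":0,"ty":0,"tz":0,"rx":0,"ry":0,"rz":0},{"tx":0,"ty":0,"tz":0,"rx":0,"ry":0,"rz":0},{"tx":0,"ty":0,"tz":0,"rx":0,"ry":0,"rz":0},{"tx":0,"ty":0,"tz":0,"rx":0,"ry":0,"rz":0}]' 0.06 45;python3 - <<'E'
from h import *
from cell import env
o=env.get_obs();print(o['tool_pos'],o['force'],o['wrist_torque'])
im=env.read_camera("side")["pixels"][:,:,::-1].copy()
t=env.read_camera("top")["pixels"][:,:,::-1].copy()
def st(im): 
    im=im.astype(float); lo,hi=np.percentile(im,2),np.percentile(im,98); return np.clip((im-lo)/(hi-lo)*255,0,255).astype(np.uint8)
cv2.imwrite("pics/s7.png",cv2.resize(st(im[110:190,195:275]),None,fx=7,fy=7,interpolation=cv2.INTER_CUBIC))
a=cv2.resize(st(im[110:190,195:275]),None,fx=7,fy=7,interpolation=cv2.INTER_CUBIC)
overlay(a,"side",(195,110),7,[.4759+.326*.0965,.1695-.945*.0965,.028,19.1],"pics/s7o.png",box=[.5691,.1852,0,89.65])
cv2.imwrite("pics/t7.png",cv2.resize(st(t[120:220,130:280]),None,fx=5,fy=5,interpolation=cv2.INTER_CUBIC))
E
```

```text
time_s: 12.65
tool_pos: [0.5049, 0.0857, 0.1901]
tool_rot: [180.0, -0.0, 109.1]
force: [-0.0, -1.0, 0.4]
grip_width: 0.058
[0.50487655 0.08568275 0.19007796] [-0.0274923  -0.99741142  0.43429633] [-0.09640747 -0.03502252  0.04652687]
```

View pics/s7.png

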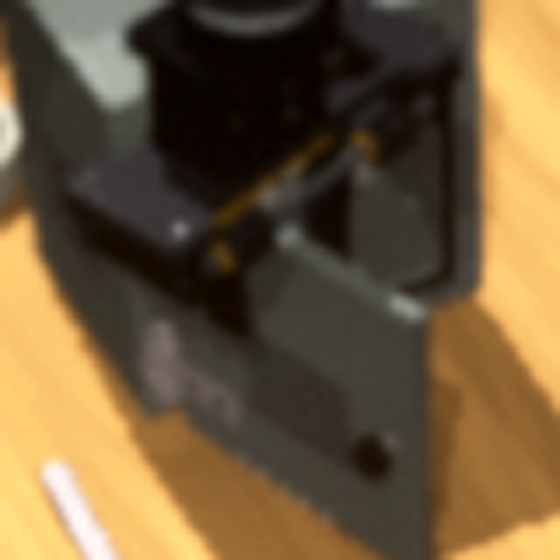

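View pics/s7o.png

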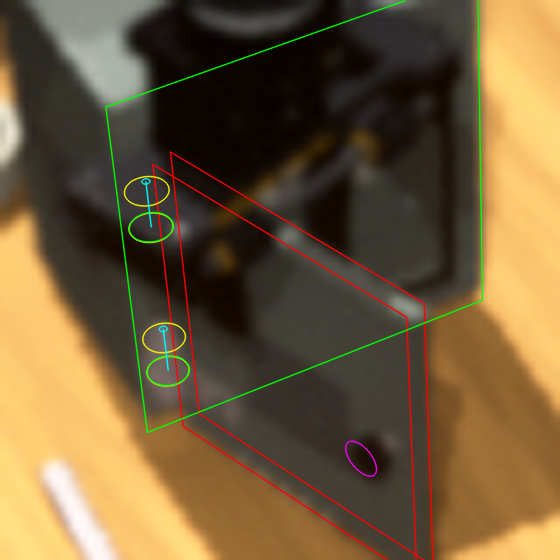

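View pics/t7.png

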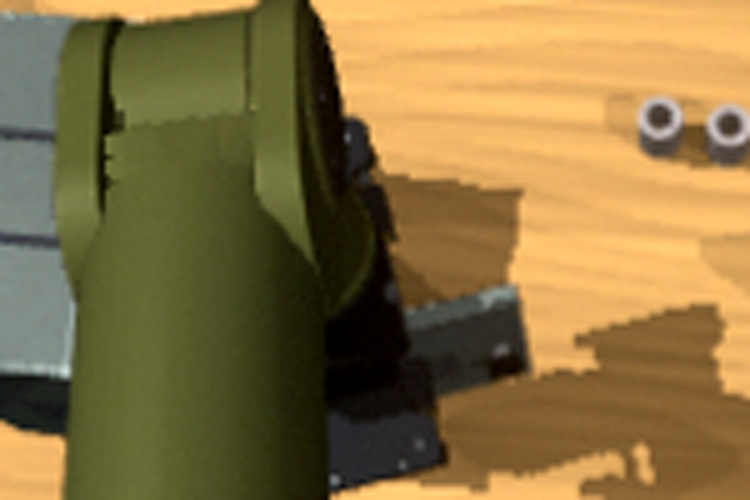

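```bash
python3 -m creep '[{"tx":0,"ty":0,"tz":-0.005,"rx":0,"ry":0,"rz":0},{"tx":0,"ty":0,"tz":-0.012,"rx":0,"ry":0,"rz":0},{"tx":0,"ty":0,"tz":-0.015,"rx":0,"ry":0,"rz":0},{"tx":0,"ty":0,"tz":-0.015,"rx":0,"ry":0,"rz":0},{"tx":0,"ty":0,"tz":-0.013,"rx":0,"ry":0,"rz":0},{"tx":0,"ty":0,"tz":0,"rx":0,"ry":0,"rz":0}]' 0.06 45;python3 -m creep '[{"tx":-0.01,"ty":-0.006,"tz":0,"rx":0,"ry":0,"rz":0},{"tx":-0.016,"ty":-0.009,"tz":0,"rx":0,"ry":0,"rz":0},{"tx":-0.016,"ty":-0.009,"tz":0,"rx":0,"ry":0,"rz":0},{"tx":-0.013,"ty":-0.008,"tz":0,"rx":0,"ry":0,"rz":0},{"tx":-0.007,"ty":-0.004,"tz":0,"rx":0,"ry":0,"rz":0},{"tx":0,"ty":0,"tz":0,"rx":0,"ry":0,"rz":0},{"tx":0,"ty":0,"tz":0,"rx":0,"ry":0,"rz":0},{"tx":0,"ty":0,"tz":0,"rx":0,"ry":0,"rz":0}]' 0.0 10;python3 - <<'E'
from h import *
from cell import env
im=env.read_camera("side")["pixels"][:,:,::-1].copy()
t=env.read_camera("top")["pixels"][:,:,::-1].copy()
def st(im): 
    im=im.astype(float); lo,hi=np.percentile(im,2),np.percentile(im,98); return np.clip((im-lo)/(hi-lo)*255,0,255).astype(np.uint8)
a=cv2.resize(st(im[90:190,185:285]),None,fx=6,fy=6,interpolation=cv2.INTER_CUBIC)
b=cv2.resize(st(t[110:220,130:260]),None,fx=6,fy=5,interpolation=cv2.INTER_CUBIC)
cv2.imwrite("pics/s8.png",a); cv2.imwrite("pics/t8.png",b)
E
```

```text
time_s: 13.5
tool_pos: [0.5056, 0.0858, 0.2516]
tool_rot: [179.8, 0.0, 109.1]
force: [0.1, 0.3, -0.1]
grip_width: 0.0599
time_s: 14.5
tool_pos: [0.4913, 0.016, 0.25]
tool_rot: [180.0, -0.0, 109.2]
force: [-0.3, 0.5, 0.4]
grip_width: 0.0007
```

View pics/s8.png

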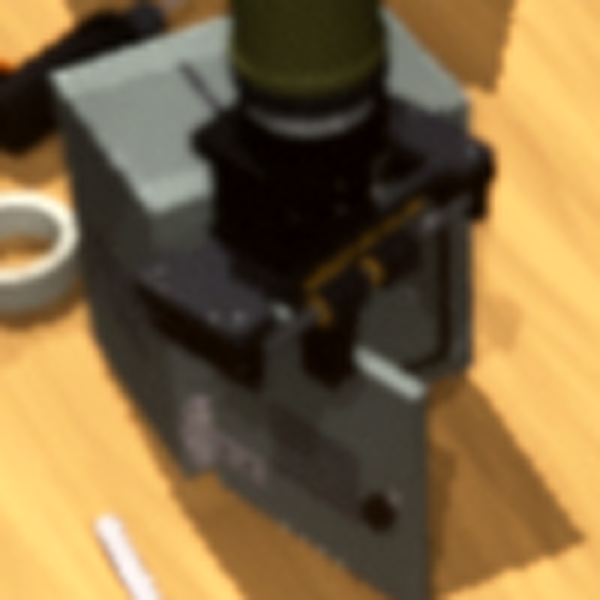

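```bash
python3 - <<'E'
from h import *
pin=np.array([.4759,.1695])
def tool(psi,gap=0,rho=.15):
    ph=109.1-19.1*(psi-19)/70.65
    a=np.radians(psi);p=np.radians(ph)
    e=np.array([np.sin(a),-np.cos(a)]);n=-np.array([np.cos(a),np.sin(a)])
    tx=np.array([np.cos(p),np.sin(p)]);ty=np.array([np.sin(p),-np.cos(p)])
    h=.0095*abs(n@tx)+.015*abs(n@ty)
    return pin+rho*e+(.006+h+gap)*n,ph
for ps in (19,30,45,60,75,85,89.65): print(ps,tool(ps))
E
```

```text
19 (array([0.50486368, 0.02082989]), 109.1)
30 (array([0.53111968, 0.02817602]), 106.12618542108987)
45 (array([0.56516914, 0.04663711]), 102.07098372257607)
60 (array([0.59444248, 0.07482159]), 98.01578202406228)
75 (array([0.61564916, 0.11149548]), 93.96058032554848)
85 (array([0.62384074, 0.13941337]), 91.25711252653927)
89.65 (array([0.62580196, 0.15299255]), 90.0)
```

The door hangs open on its own, with the lower knuckle at about (200,425) in the crop and the closed fingers at (330,350) in front of the leaf. I'll lower the fingers beside the front face and work out the sweep.

```bash
python3 -m creep '[{"tx":0,"ty":0,"tz":0.01,"rx":0,"ry":0,"rz":0},{"tx":0,"ty":0,"tz":0.015,"rx":0,"ry":0,"rz":0},{"tx":0,"ty":0,"tz":0.015,"rx":0,"ry":0,"rz":0},{"tx":0,"ty":0,"tz":0.01,"rx":0,"ry":0,"rz":0},{"tx":0,"ty":0,"tz":0.005,"rx":0,"ry":0,"rz":0},{"tx":0,"ty":0,"tz":0,"rx":0,"ry":0,"rz":0}]' 0.0 10
python3 - <<'E'
from h import *
pin=np.array([.4759,.1695])
def tool(psi,gap=0,rho=.15):
    ph=109.1-19.1*(psi-19)/70.65
    a=np.radians(psi);p=np.radians(ph)
    e=np.array([np.sin(a),-np.cos(a)]);n=-np.array([np.cos(a),np.sin(a)])
    tx=np.array([np.cos(p),np.sin(p)]);ty=np.array([np.sin(p),-np.cos(p)])
    h=.0095*abs(n@tx)+.015*abs(n@ty)
    return pin+rho*e+(.006+h+gap)*n,ph
from cell import env
o=env.get_obs();print(o['tool_pos'],o['force'])
W=[]
for g in (.012,.009,.006,.003,0): 
    q,ph=tool(19,g); W.append(([*q,.195],[180,0,ph]))
for ps in np.linspace(19,44,16)[1:]:
    q,ph=tool(ps); W.append(([*q,.195],[180,0,ph]))
plan(o['tool_pos'],[180,0,109.1],W,3,1)
E
```

```text
time_s: 15.35
tool_pos: [0.4911, 0.0153, 0.1948]
tool_rot: [-180.0, -0.0, 109.1]
force: [-0.6, 0.1, 0.4]
grip_width: 0.0006
[0.49110225 0.01527269 0.19477174] [-0.57276344  0.11238439  0.36916117]
[{"tx": 0.001, "ty": 0.003}, {"ty": 0.003}, {"ty": 0.003}, {"ty": 0.003}, {"ty": 0.003}, {"tx": -0.001, "ty": 0.004, "rz": 0.5}, {"ty": 0.004, "rz": 0.4}, {"tx": -0.001, "ty": 0.004, "rz": 0.5}, {"ty": 0.004, "rz": 0.4}, {"ty": 0.004, "rz": 0.5}, {"tx": 0.001, "ty": 0.005, "rz": 0.4}, {"ty": 0.004, "rz": 0.5}, {"ty": 0.004, "rz": 0.4}, {"tx": 0.001, "ty": 0.004, "rz": 0.5}, {"tx": 0.001, "ty": 0.004, "rz": 0.4}, {"tx": 0.001, "ty": 0.005, "rz": 0.5}, {"tx": 0.001, "ty": 0.004, "rz": 0.4}, {"tx": 0.001, "ty": 0.004, "rz": 0.5}, {"tx": 0.002, "ty": 0.004, "rz": 0.4}, {"tx": 0.001, "ty": 0.004, "rz": 0.5}]
end [0.563  0.0449 0.1948] [180.    0.  102.3] max 0.005
```

```bash
python3 -m creep '[{"tx":0.001,"ty":0.003,"tz":0,"rx":0,"ry":0,"rz":0},{"tx":0,"ty":0.003,"tz":0,"rx":0,"ry":0,"rz":0},{"tx":0,"ty":0.003,"tz":0,"rx":0,"ry":0,"rz":0},{"tx":0,"ty":0.003,"tz":0,"rx":0,"ry":0,"rz":0},{"tx":0,"ty":0.003,"tz":0,"rx":0,"ry":0,"rz":0},{"tx":-0.001,"ty":0.004,"tz":0,"rx":0,"ry":0,"rz":0.5},{"tx":0,"ty":0.004,"tz":0,"rx":0,"ry":0,"rz":0.4},{"tx":-0.001,"ty":0.004,"tz":0,"rx":0,"ry":0,"rz":0.5},{"tx":0,"ty":0.004,"tz":0,"rx":0,"ry":0,"rz":0.4},{"tx":0,"ty":0.004,"tz":0,"rx":0,"ry":0,"rz":0.5},{"tx":0.001,"ty":0.005,"tz":0,"rx":0,"ry":0,"rz":0.4},{"tx":0,"ty":0.004,"tz":0,"rx":0,"ry":0,"rz":0.5},{"tx":0,"ty":0.004,"tz":0,"rx":0,"ry":0,"rz":0.4},{"tx":0.001,"ty":0.004,"tz":0,"rx":0,"ry":0,"rz":0.5},{"tx":0.001,"ty":0.004,"tz":0,"rx":0,"ry":0,"rz":0.4},{"tx":0.001,"ty":0.005,"tz":0,"rx":0,"ry":0,"rz":0.5},{"tx":0.001,"ty":0.004,"tz":0,"rx":0,"ry":0,"rz":0.4},{"tx":0.001,"ty":0.004,"tz":0,"rx":0,"ry":0,"rz":0.5},{"tx":0.002,"ty":0.004,"tz":0,"rx":0,"ry":0,"rz":0.4},{"tx":0.001,"ty":0.004,"tz":0,"rx":0,"ry":0,"rz":0.5}]' 0.0 10
python3 - <<'E'
from h import *
from cell import env
im=env.read_camera("side")["pixels"][:,:,::-1].copy()
t=env.read_camera("top")["pixels"][:,:,::-1].copy()
def st(im): 
    im=im.astype(float); lo,hi=np.percentile(im,2),np.percentile(im,98); return np.clip((im-lo)/(hi-lo)*255,0,255).astype(np.uint8)
cv2.imwrite("pics/s9.png",cv2.resize(st(im[90:190,185:285]),None,fx=6,fy=6,interpolation=cv2.INTER_CUBIC))
pin=np.array([.4759,.1695])
def tool(psi,gap=0,rho=.15):
    ph=109.1-19.1*(psi-19)/70.65
    a=np.radians(psi);p=np.radians(ph)
    e=np.array([np.sin(a),-np.cos(a)]);n=-np.array([np.cos(a),np.sin(a)])
    tx=np.array([np.cos(p),np.sin(p)]);ty=np.array([np.sin(p),-np.cos(p)])
    h=.0095*abs(n@tx)+.015*abs(n@ty)
    return pin+rho*e+(.006+h+gap)*n,ph
o=env.get_obs();print(o['tool_pos'],o['tool_rot'],o['force'])
W=[]
for ps in np.linspace(44,82,20): 
    q,ph=tool(ps); W.append(([*q,.195],[180,0,ph]))
plan(o['tool_pos'],[180,0,o['tool_rot'][2]],W,3,1)
E
```

```text
time_s: 17.85
tool_pos: [0.5632, 0.0453, 0.1951]
tool_rot: [180.0, -0.0, 102.3]
force: [0.2, -0.5, -0.1]
grip_width: 0.0005
[0.56340143 0.04536723 0.19502627] [1.79984702e+02 2.71379804e-03 1.02342078e+02] [-0.75543246 -0.52436028 -0.26788351]
[{}, {"tx": 0.002, "ty": 0.004, "rz": 0.5}, {"tx": 0.002, "ty": 0.005, "rz": 0.6}, {"tx": 0.003, "ty": 0.005, "rz": 0.5}, {"tx": 0.003, "ty": 0.005, "rz": 0.6}, {"tx": 0.003, "ty": 0.004, "rz": 0.5}, {"tx": 0.003, "ty": 0.004, "rz": 0.5}, {"tx": 0.004, "ty": 0.005, "rz": 0.6}, {"tx": 0.003, "ty": 0.004, "rz": 0.5}, {"tx": 0.004, "ty": 0.004, "rz": 0.6}, {"tx": 0.004, "ty": 0.004, "rz": 0.5}, {"tx": 0.005, "ty": 0.003, "rz": 0.5}, {"tx": 0.004, "ty": 0.004, "rz": 0.6}, {"tx": 0.005, "ty": 0.003, "rz": 0.5}, {"tx": 0.005, "ty": 0.003, "rz": 0.6}, {"tx": 0.005, "ty": 0.003, "rz": 0.5}, {"tx": 0.005, "ty": 0.002, "rz": 0.6}, {"tx": 0.005, "ty": 0.002, "rz": 0.5}, {"tx": 0.006, "ty": 0.002, "rz": 0.5}, {"tx": 0.005, "ty": 0.002, "rz": 0.6}]
end [0.6218 0.1305 0.195 ] [180.   0.  92.] max 0.006
```

View pics/s9.png

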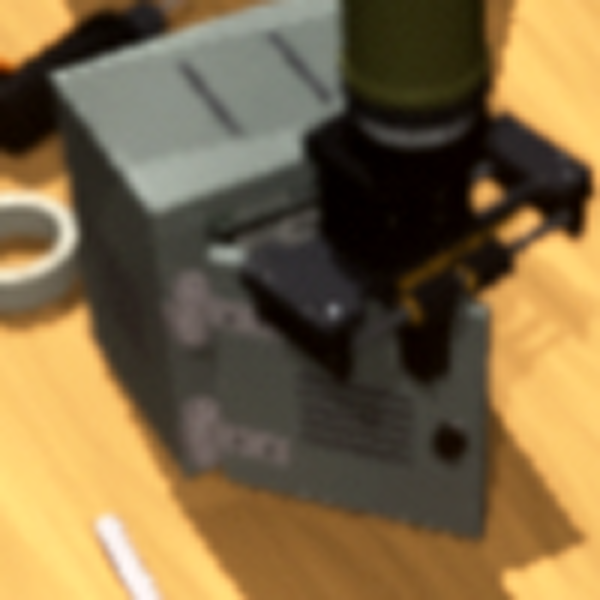

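The door is swinging shut ahead of the fingers, which are at about (425,345) in the crop. Both knuckles, at (190,310) and (200,430), are down on their brackets. I'll carry on with the sweep.

```bash
python3 -m creep '[{"tx":0.002,"ty":0.004,"tz":0,"rx":0,"ry":0,"rz":0.5},{"tx":0.002,"ty":0.005,"tz":0,"rx":0,"ry":0,"rz":0.6},{"tx":0.003,"ty":0.005,"tz":0,"rx":0,"ry":0,"rz":0.5},{"tx":0.003,"ty":0.005,"tz":0,"rx":0,"ry":0,"rz":0.6},{"tx":0.003,"ty":0.004,"tz":0,"rx":0,"ry":0,"rz":0.5},{"tx":0.003,"ty":0.004,"tz":0,"rx":0,"ry":0,"rz":0.5},{"tx":0.004,"ty":0.005,"tz":0,"rx":0,"ry":0,"rz":0.6},{"tx":0.003,"ty":0.004,"tz":0,"rx":0,"ry":0,"rz":0.5},{"tx":0.004,"ty":0.004,"tz":0,"rx":0,"ry":0,"rz":0.6},{"tx":0.004,"ty":0.004,"tz":0,"rx":0,"ry":0,"rz":0.5},{"tx":0.005,"ty":0.003,"tz":0,"rx":0,"ry":0,"rz":0.5},{"tx":0.004,"ty":0.004,"tz":0,"rx":0,"ry":0,"rz":0.6},{"tx":0.005,"ty":0.003,"tz":0,"rx":0,"ry":0,"rz":0.5},{"tx":0.005,"ty":0.003,"tz":0,"rx":0,"ry":0,"rz":0.6},{"tx":0.005,"ty":0.003,"tz":0,"rx":0,"ry":0,"rz":0.5},{"tx":0.005,"ty":0.002,"tz":0,"rx":0,"ry":0,"rz":0.6},{"tx":0.005,"ty":0.002,"tz":0,"rx":0,"ry":0,"rz":0.5},{"tx":0.006,"ty":0.002,"tz":0,"rx":0,"ry":0,"rz":0.5},{"tx":0.005,"ty":0.002,"tz":0,"rx":0,"ry":0,"rz":0.6}]' 0.0 10
python3 - <<'E'
from h import *
from cell import env
im=env.read_camera("side")["pixels"][:,:,::-1].copy()
def st(im): 
    im=im.astype(float); lo,hi=np.percentile(im,2),np.percentile(im,98); return np.clip((im-lo)/(hi-lo)*255,0,255).astype(np.uint8)
cv2.imwrite("pics/s10.png",cv2.resize(st(im[90:190,185:285]),None,fx=6,fy=6,interpolation=cv2.INTER_CUBIC))
o=env.get_obs();print(o['tool_pos'],o['tool_rot'],o['force'])
E
```

```text
time_s: 20.32
tool_pos: [0.6215, 0.1307, 0.1951]
tool_rot: [180.0, -0.0, 92.0]
force: [-0.3, -2.0, -0.2]
grip_width: 0.0002
[0.62161185 0.13164499 0.19504956] [ 1.79982232e+02 -4.20712737e-02  9.20427658e+01] [0.34215161 0.86004949 0.22496721]
```

View pics/s10.png

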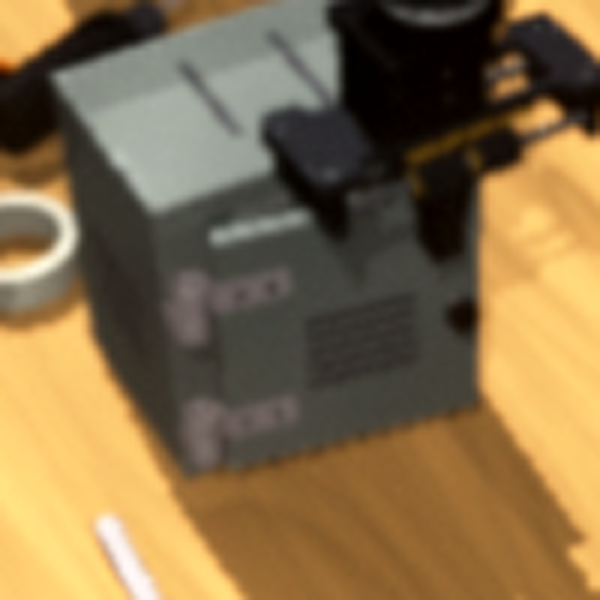

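```bash
python3 -m creep '[{"tx":0.005,"ty":0.001,"tz":0,"rx":0,"ry":0,"rz":0.6},{"tx":0.004,"ty":0.001,"tz":0,"rx":0,"ry":0,"rz":0.6},{"tx":0.003,"ty":0.001,"tz":0,"rx":0,"ry":0,"rz":0.5},{"tx":0.003,"ty":0.001,"tz":0,"rx":0,"ry":0,"rz":0.3},{"tx":0.002,"ty":0,"tz":0,"rx":0,"ry":0,"rz":0},{"tx":0,"ty":0,"tz":0,"rx":0,"ry":0,"rz":0}]' 0.0 10;python3 -m creep '[{"tx":0.001,"ty":0,"tz":0,"rx":0,"ry":0,"rz":0},{"tx":0.001,"ty":0,"tz":0,"rx":0,"ry":0,"rz":0},{"tx":0.001,"ty":0,"tz":0,"rx":0,"ry":0,"rz":0}]' 0.0 10
```

```text
time_s: 21.12
tool_pos: [0.6251, 0.1474, 0.1951]
tool_rot: [180.0, -0.0, 90.0]
force: [0.5, 0.7, -1.6]
grip_width: 0.0007
time_s: 21.5
tool_pos: [0.6251, 0.1502, 0.1951]
tool_rot: [180.0, -0.0, 90.0]
force: [0.6, 0.3, -0.0]
grip_width: 0.0004
```

```bash
python3 -m creep '[{"tx":0.001,"ty":0,"tz":0,"rx":0,"ry":0,"rz":0},{"tx":0.001,"ty":0,"tz":0,"rx":0,"ry":0,"rz":0}]' 0.0 10;python3 -m creep '[{"tx":0.001,"ty":0,"tz":0,"rx":0,"ry":0,"rz":0},{"tx":0,"ty":0,"tz":0,"rx":0,"ry":0,"rz":0}]' 0.0 10;python3 - <<'E'
from h import *
from cell import env
im=env.read_camera("side")["pixels"][:,:,::-1].copy()
def st(im): 
    im=im.astype(float); lo,hi=np.percentile(im,2),np.percentile(im,98); return np.clip((im-lo)/(hi-lo)*255,0,255).astype(np.uint8)
a=cv2.resize(st(im[90:190,185:285]),None,fx=6,fy=6,interpolation=cv2.INTER_CUBIC)
cv2.imwrite("pics/s11.png",a)
overlay(a.copy(),"side",(185,90),6,[.4759+.0965,.1695-.0006,.028,89.65],"pics/s11o.png")
o=env.get_obs();print(o['tool_pos'],o['force'])
E
```

```text
time_s: 21.75
tool_pos: [0.6251, 0.1515, 0.1951]
tool_rot: [-180.0, 0.1, 90.0]
force: [0.1, -2.8, 1.0]
grip_width: 0.0006
time_s: 22.0
tool_pos: [0.6251, 0.1516, 0.195]
tool_rot: [-180.0, 0.1, 90.0]
force: [-1.0, -4.4, 0.7]
grip_width: 0.0004
[0.62507388 0.1515939  0.19503305] [-0.33809789 -5.70950506  0.38051574]
```

View pics/s11.png

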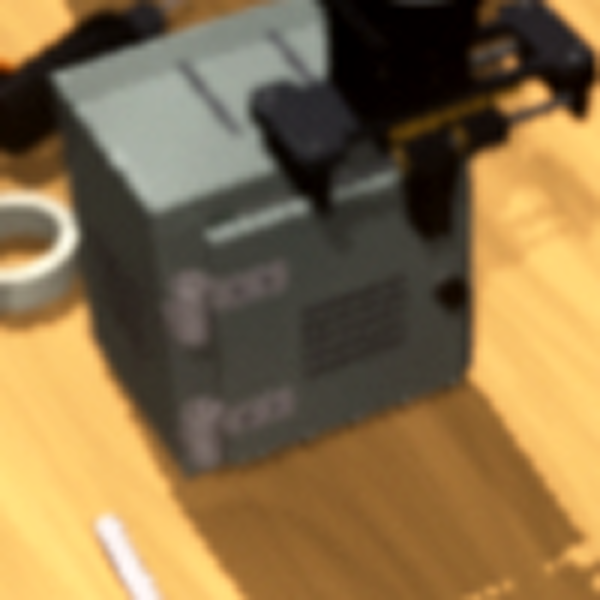

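View pics/s11o.png

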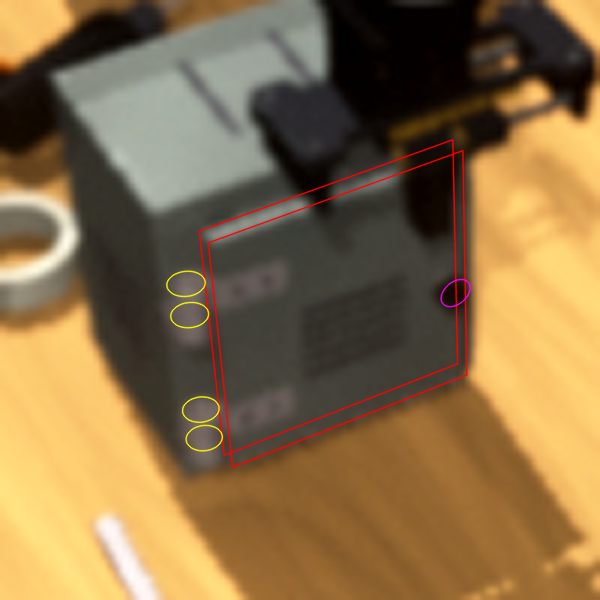

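```bash
python3 -m creep '[{"tx":0.001,"ty":0,"tz":0,"rx":0,"ry":0,"rz":0},{"tx":0.001,"ty":0,"tz":0,"rx":0,"ry":0,"rz":0},{"tx":0,"ty":0,"tz":0,"rx":0,"ry":0,"rz":0}]' 0.0 10;python3 -m creep '[{"tx":0.001,"ty":0,"tz":0,"rx":0,"ry":0,"rz":0},{"tx":0.001,"ty":0,"tz":0,"rx":0,"ry":0,"rz":0},{"tx":0,"ty":0,"tz":0,"rx":0,"ry":0,"rz":0}]' 0.0 10
```

```text
time_s: 22.42
tool_pos: [0.6251, 0.1517, 0.1951]
tool_rot: [-180.0, 0.2, 89.9]
force: [-1.1, -8.1, 1.8]
grip_width: 0.0005
time_s: 22.8
tool_pos: [0.6251, 0.1517, 0.1951]
tool_rot: [-179.9, 0.4, 89.8]
force: [-2.7, -10.9, 2.5]
grip_width: 0.0005
```

The door meets a hard stop: TCP y stays at 0.1517 while the force rises to 11 N. It is shut. I'll back off gently, then retreat and check.

```bash
python3 -m creep '[{"tx":-0.002,"ty":0,"tz":0,"rx":0,"ry":0,"rz":0},{"tx":-0.002,"ty":0,"tz":0,"rx":0,"ry":0,"rz":0},{"tx":-0.002,"ty":0,"tz":0,"rx":0,"ry":0,"rz":0},{"tx":-0.002,"ty":0,"tz":0,"rx":0,"ry":0,"rz":0},{"tx":-0.004,"ty":0,"tz":0,"rx":0,"ry":0,"rz":0},{"tx":-0.01,"ty":0,"tz":0,"rx":0,"ry":0,"rz":0},{"tx":-0.02,"ty":0,"tz":0,"rx":0,"ry":0,"rz":0},{"tx":-0.03,"ty":0,"tz":0,"rx":0,"ry":0,"rz":0},{"tx":-0.04,"ty":0,"tz":-0.02,"rx":0,"ry":0,"rz":0},{"tx":-0.04,"ty":0,"tz":-0.03,"rx":0,"ry":0,"rz":0},{"tx":-0.04,"ty":0,"tz":-0.03,"rx":0,"ry":0,"rz":0},{"tx":-0.04,"ty":0,"tz":-0.02,"rx":0,"ry":0,"rz":0},{"tx":-0.04,"ty":0,"tz":0,"rx":0,"ry":0,"rz":0},{"tx":-0.02,"ty":0,"tz":0,"rx":0,"ry":0,"rz":0},{"tx":0,"ty":0,"tz":0,"rx":0,"ry":0,"rz":0},{"tx":0,"ty":0,"tz":0,"rx":0,"ry":0,"rz":0}]' 0.0 10;python3 - <<'E'
from h import *
from cell import env
im=env.read_camera("side")["pixels"][:,:,::-1].copy()
t=env.read_camera("top")["pixels"][:,:,::-1].copy()
cv2.imwrite("pics/side12.png",im);cv2.imwrite("pics/top12.png",t)
def st(im): 
    im=im.astype(float); lo,hi=np.percentile(im,2),np.percentile(im,98); return np.clip((im-lo)/(hi-lo)*255,0,255).astype(np.uint8)
a=cv2.resize(st(im[90:190,185:285]),None,fx=6,fy=6,interpolation=cv2.INTER_CUBIC)
b=cv2.resize(st(t[110:220,130:260]),None,fx=6,fy=5,interpolation=cv2.INTER_CUBIC)
b=cv2.resize(st(t[110:220,100:230]),None,fx=5,fy=5,interpolation=cv2.INTER_CUBIC)
cv2.imwrite("pics/s12.png",a)
overlay(b.copy(),"top",(100,110),5,[.4759+.0965,.1695-.0006,.028,89.65],"pics/t12o.png")
cv2.imwrite("pics/t12.png",b)
o=env.get_obs();print(o['tool_pos'],o['force'])
E
```

```text
time_s: 24.8
tool_pos: [0.6254, -0.1326, 0.2945]
tool_rot: [-180.0, -0.1, 90.2]
force: [0.5, 0.1, 0.5]
grip_width: 0.0003
[ 0.62555377 -0.13229352  0.29464851] [-0.14888565 -0.06605239  0.24265106]
```

View pics/s12.png

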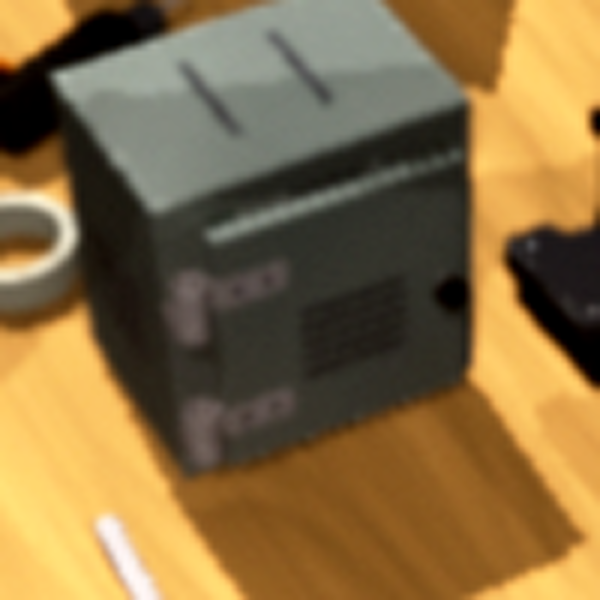

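View pics/t12.png

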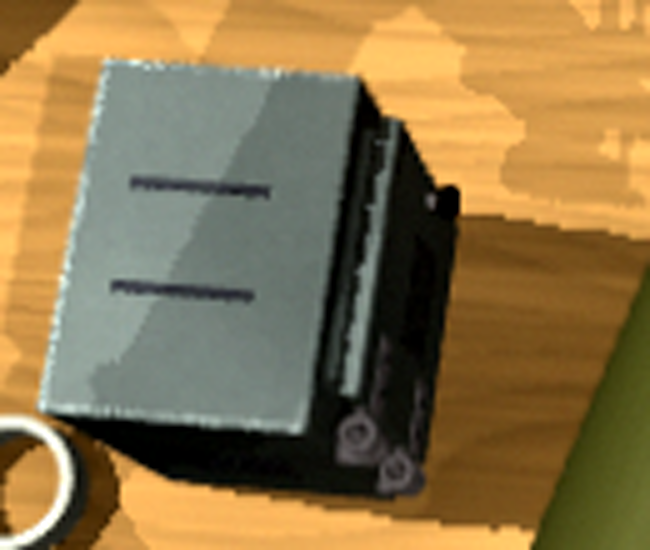

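View pics/top12.png

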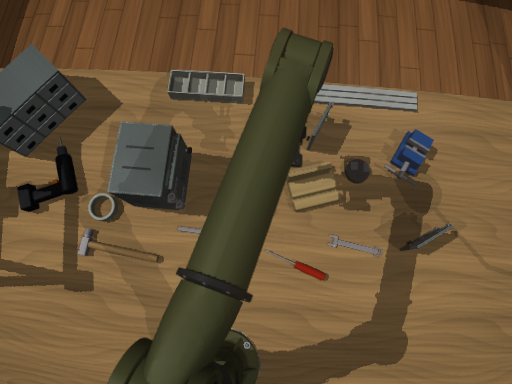

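The final pictures show both knuckles down on their brackets. The leaf's top strip runs parallel to the box's front edge (slope -0.159 against -0.156), so the door is shut. The other items look unmoved and the gripper is clear.

```bash
python3 -c "
from cell import env
print(env.sign_off()); o=env.get_obs(); print(o['time_s'])"
```

```text
the job is handed in; nothing more can be done
None
the job is handed in; nothing more can be done
```

The door is hung and shut, and I handed the job in at about 24.9 s of the 54 s allowed. No verdict was reported.

**What I did:**
- I gripped the leaf by its top edge, lifted it out of the stand and brought it in from the side about 70° open.
- I lowered both knuckles onto the pins until the brackets took the door's weight: the wrist force went from -3.7 N to 0 after 46 mm of the expected 46.4 mm.
- I let go for well over 0.2 s; the pictures showed the door still hanging open.
- I then pushed it slowly with closed fingers until it stopped hard: the tool held at y 0.1517 m while the force rose to about 11 N.

**Last checks:**
- **Seated:** Both cameras showed the knuckles down on their brackets.
- **Shut:** From above, the leaf's top strip ran parallel to the box's front edge, with slopes of -0.159 and -0.156, about 0.2° apart.
- **Clear:** The gripper was well away from the box, with only noise on the force reading.
- **Other items:** Those in view looked unmoved by eye; I did not measure them. The arm hid part of the steel bar, and possibly the sockets, from the top camera. I could not pick out the plywood blank with certainty in the pictures.

**Disagreements:**
- The two cameras differed by 1.5 to 3 mm in absolute x, but agreed to about 2 mm on where the knuckles were relative to the pins.
- The push stopped about 1.3 mm before my predicted contact, which is within the calibration error.

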